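# Clear the draining board, set out the tea tumblers and tally them

### The job

First push every clay shard off the draining board over its open lip into the grey trough with the wooden scraper block; they are sharp, so keep the fingers off them. Then set all the plain steel tumblers standing upright on the cleared board, stand the scraper back upright in the middle of its black rubber mat, and press the tally counter's plunger step by step until the drum shows at its mark as many dots as there are tumblers. Leave the mug, jar, bowl, soap, small box and brush where they are.

Things in the scene. Friction and masses are not known exactly. Their poses are not given: they have to be found in the camera images.
- drainer: fixed steel draining board, 240 (its x) x 270 (its y) mm, top 45 mm above the slab, rims 12 mm high and 6 mm thick on its -x, +x and -y edges; the +y edge is an open lip. Joined on beyond the lip is a grey waste trough (its y 135 to 225 mm, 240 mm long), floor 4 mm, walls 34 mm high, so lower than the board. Origin: underside of the board's centre, at slab level
- lip (a point): middle of the open lip edge of the draining board, at its top surface (45 mm above the slab)
- shard0: sharp terracotta shard of a broken clay cup, 24 x 18 x 11 mm, 12 g, lying flat on the draining board; origin at the centre of its underside (may be absent: 3 to 5 are there)
- shard1: sharp terracotta shard of a broken clay cup, 24 x 18 x 11 mm, 12 g, lying flat on the draining board; origin at the centre of its underside (may be absent: 3 to 5 are there)
- shard2: sharp terracotta shard of a broken clay cup, 24 x 18 x 11 mm, 12 g, lying flat on the draining board; origin at the centre of its underside (may be absent: 3 to 5 are there)
- shard3: sharp terracotta shard of a broken clay cup, 24 x 18 x 11 mm, 12 g, lying flat on the draining board; origin at the centre of its underside (may be absent: 3 to 5 are there)
- shard4: sharp terracotta shard of a broken clay cup, 24 x 18 x 11 mm, 12 g, lying flat on the draining board; origin at the centre of its underside (may be absent: 3 to 5 are there)
- scraper: wooden scraper block standing upright, 82 mm high, 160 g: foot 110 (its x) x 30 (its y) x 26 mm high, and on it a grip 70 (x) x 22 (y) mm reaching from 26 to 82 mm height, to be pinched across its 22 mm (its y). Its long 110 mm faces push. Origin: centre of its underside
- mat: fixed black rubber mat 150 (its x) x 70 (its y) x 3 mm on the slab, the scraper's place; origin at the centre of its underside
- tumbler0: straight stainless tea tumbler without handle, 56 mm across, 75 mm high, 70 g, standing mouth up on the slab; origin at the centre of its underside (may be absent: 3 to 5 are there)
- tumbler1: straight stainless tea tumbler without handle, 56 mm across, 75 mm high, 70 g, standing mouth up on the slab; origin at the centre of its underside (may be absent: 3 to 5 are there)
- tumbler2: straight stainless tea tumbler without handle, 56 mm across, 75 mm high, 70 g, standing mouth up on the slab; origin at the centre of its underside (may be absent: 3 to 5 are there)
- tumbler3: straight stainless tea tumbler without handle, 56 mm across, 75 mm high, 70 g, standing mouth up on the slab; origin at the centre of its underside (may be absent: 3 to 5 are there)
- tumbler4: straight stainless tea tumbler without handle, 56 mm across, 75 mm high, 70 g, standing mouth up on the slab; origin at the centre of its underside (may be absent: 3 to 5 are there)
- counter: fixed grey tally counter, 150 (its x) x 104 (its y) x 45 mm high. Under a flush clear window lies a white drum disc 84 mm across (centre at its x -22 mm), its eight sectors carrying 0 to 7 black dots; a dark wedge mark on the housing at the drum's +x side points at the sector that counts. Plunger at its x +52 mm. Origin: centre of the underside
- plunger_top (a point): top of the counter's round black plunger, 30 mm across, 71 mm above the slab when up (goes down with it). Press straight down the full 16 mm (up to about 5 N, then a hard stop), then let it spring up fully: each full press moves the drum to the next whole number. A press stopped short leaves the drum short; the next full press makes it good
- drum (a joint): angle of the drum, rad: n x 0.785 when the sector with n dots is at the mark. It starts negative (-0.785 shows 7, -1.571 shows 6), maybe between two numbers; the first press then moves it up to about one and a half steps, to a whole number. It only goes forward, only by the plunger, and stops for good at 6.4 steps
- mug: white mug with handle, 72 mm across, 80 mm high; not a tumbler; origin under its centre; stays where it is
- sugar_jar: glass jar with steel lid, 72 mm across, 100 mm high; origin under its centre; stays where it is
- bowl: steel bowl, 110 mm across, 45 mm high; origin under its centre; stays where it is
- soap: bar of soap 75 x 50 x 25 mm; origin under its centre; stays where it is
- matchbox: small cardboard box 52 x 36 x 15 mm lying among the tumblers; origin under its centre; stays where it is
- brush: hand brush lying on the slab; stays where it is
Not all that is in view belongs to the job. What is shaped like the tumbler1 but green is not meant.

How it is judged:
By the outcome, as a careful person would: the job done as asked, in the order asked, and still so for the second after the job is handed in, with the robot touching nothing.
Of shard0, shard1, shard2, shard3, shard4 only 3 to 5 are there at a start; the rules pass over those that are not, and their reading is None.
Of tumbler0, tumbler1, tumbler2, tumbler3, tumbler4 only 3 to 5 are there at a start; the rules pass over those that are not, and their reading is None.
At some moment in a run one of shard0, shard1, shard2, shard3, shard4, tumbler0, tumbler1, tumbler2, tumbler3, tumbler4 may be knocked a few centimetres aside while the robot is not near it.
It also fails if it takes over 210 s, if anything falls off the work surface, if the arm or the gripper's body presses on something with over 40 N, if the wrist force passes 120 N, or if a joint passes its speed limit or range.

### The arm

A 7-joint arm with a two-finger parallel gripper is mounted at the origin on the work surface. World frame = base frame: x ahead of the robot, y to its left, z up, the work surface at z = 0. Lengths are in m, angles in rad, forces in N, time in s.
With the tool pointing down it reaches from about 0.425 to 0.875 m from the base axis. Payload 8.4 kg.
Tool frame: the origin (TCP) lies at the very end of the fingers, on their centre line; the grasp point (between the pads) lies 19 mm behind it (env.grip_depth is the distance from the TCP to the grasp point, in m); z points along the fingers, y is the direction in which the jaws open and shut (so a half turn about z gives the same grasp; the last joint's range is limited). The gripper opens to 85 mm and grips with 20 to 120 N. Pads are 22 mm wide; open, the fingers measure 114 mm over their backs; the gripper's body (76 mm by 85 mm) begins 54 mm behind the grasp point. The pads swing forward as they close: fully open they stand 13 mm farther back than shut.
Start: joints at [-1.292, 0.333, 0.04, 1.465, -0.013, 1.343, -0.059], TCP at [0.24, 0.604, 0.201] pointing down, gripper open.
Joint ranges: [-2.58, 2.58], [-0.38, 2.09], [-1.3, 1.39], [0.25, 2.4], [-1.5, 4.64], [0.08, 2.09], [-2.65, 2.65]. Speed limits (rad/s): [2.22, 2.22, 2.79, 2.79, 3.14, 3.14, 3.14].

### API

Orientations are given as a unit quaternion [w, x, y, z].
In Python, from rig import telemetry, cams, workorder, env gives the robot as it stands.
- The arm moves only by the tool servo_tool, never from a script. Its argument "rows" is text: rows parted by semicolons, each of 7 numbers parted by spaces: the opening, from -1 (shut) to 1 (fully open), then the shift along the tool's x, y, z in mm, then the turn, a rotation vector about the tool's x, y, z in rad. A call has 1 to 12 rows; each row shifts and turns the commanded pose from where the row before left it, along the tool's axes as they then stand; what a row does not reach is not made up. A row lasts 1/8 s, in which the tool goes at most 62.5 mm and 10.7 degrees, less where a joint would pass 70% of its speed; a pose out of reach is approached as far as the arm can. A call with a gripper value outside its range is refused whole. The fingers move at their own pace and stop on an object; "grip_force" is the grip in N (left out, the last holds). Time passes only in rows, so rows that do not move let the fingers close. It gives the time, the measured TCP pose, the force and the opening at its end, in the units of the state.
- telemetry.get_state(): the state, without advancing time (a new reading comes with each control period).
- cams.get_image(name): name is "side" or "top"; returns the picture (384x512x3 uint8, red, green, blue); there is no depth.
- cams.calibration(name): a dict with "camera_matrix" (3x3 intrinsics, pixels), "k1" (the pictures are not rectified: a ray, as slopes to the right and down, at radius r is drawn at 1 + k1 r^2 times it, then the intrinsics apply), "pose" (4x4, takes a point from camera to world coordinates). Camera axes: x right, y down, z forward; pixel columns grow to the right and rows downward; lengths in m; the calibration is good to about 2 mm. A picture is of the moment at which its call begins. calibration takes no time and is no camera call.
- workorder.hand_in(): hands the job in, once; it reports no verdict.
The state is a dict: "time": time; "q": joint angles; "joint_vel": joint speeds; "joint_efforts": joint torques, N m; "tcp_pos": TCP position; "orientation": TCP orientation; "contact_force": force on the tool from outside, world axes, zero at the start; "moment": the same for the moment, N m; "grip_width": opening from 0.0 (shut) to 1.0 (fully open).
Only numpy, scipy, OpenCV 4.12 (cv2) and the standard library are available. Lean on these libraries where they do the work, as an engineer would, in place of code of your own. Each camera call takes 0.05 s, during which the arm holds its last target. There are 200 camera calls.

## Working session

There is one attempt and no reset: what is moved stays moved. The work goes in short steps, Python scripts to look and compute and a tool call to move; the robot and the scene stay as the last step left them, time stands still between calls to the robot, and variables do not carry over. Pictures are saved under pics/ and viewed, about 12 in all and at most 16, crops included, and the job is handed in when it is done.

Besides the shell and the picture viewer there is one more tool, called after "Emit:" as name(argument=value, ...), one argument or row to a line, values as JSON. servo_tool: Moves the arm, as the interface text tells. Its arguments: {"type":"object","properties":{"rows":{"type":"string"},"grip_force":{"type":"number"}},"required":["rows"]}

```bash
mkdir -p pics; ls; cat > h.py <<'E'
import numpy as np, cv2
from rig import telemetry, cams, workorder, env
def grab(n,f=None):
    im=cams.get_image(n)[:,:,::-1].copy()
    if f: cv2.imwrite('pics/'+f,im)
    return im
def proj(n,P):
    c=cams.calibration(n);T=np.linalg.inv(np.array(c['pose']));p=np.atleast_2d(P)@T[:3,:3].T+T[:3,3]
    s=p[:,:2]/p[:,2:];r2=(s**2).sum(1,keepdims=True);s=s*(1+c['k1']*r2);K=np.array(c['camera_matrix'])
    return s@K[:2,:2].T+K[:2,2]
def ray(n,uv):
    c=cams.calibration(n);K=np.array(c['camera_matrix']);uv=np.atleast_2d(np.float64(uv))
    d=(uv-K[:2,2])/[K[0,0],K[1,1]];s=d.copy()
    for _ in range(20): s=d/(1+c['k1']*(s**2).sum(1,keepdims=True))
    T=np.array(c['pose']);return T[:3,3],np.c_[s,np.ones(len(s))]@T[:3,:3].T
def onz(n,uv,z):
    o,d=ray(n,uv);return o+d*((z-o[2])/d[:,2])[:,None]
def tri(uvt,uvs):
    o1,d1=ray('top',uvt);o2,d2=ray('side',uvs);out=[]
    for a,b in zip(d1,d2):
        t=np.linalg.lstsq(np.c_[a,-b],o2-o1,rcond=None)[0];p=o1+t[0]*a;q=o2+t[1]*b
        out.append(np.r_[(p+q)/2,np.linalg.norm(p-q)])
    return np.array(out)
E
python3 - <<'E'
from h import *
for n in('top','side'):
    im=grab(n,n+'0.png');cv2.imwrite('pics/%s0b.png'%n,cv2.resize(im,(800,600),interpolation=cv2.INTER_CUBIC))
    print(n,cams.calibration(n))
s=telemetry.get_state();print(s['tcp_pos'],s['orientation'],s['time'],env.grip_depth,s['contact_force'])
E
```

```text
pics
top {'camera_matrix': array([[427.8124349 ,   0.        , 254.37694833],
       [  0.        , 427.8124349 , 194.74994659],
       [  0.        ,   0.        ,   1.        ]]), 'k1': -0.017302973011547436, 'pose': array([[-0.02641476, -0.9846906 ,  0.17229821,  0.35719202],
       [-0.9996185 ,  0.02740987,  0.00339853, -0.0813289 ],
       [-0.00806917, -0.17214271, -0.98503897,  1.22396635],
       [ 0.        ,  0.        ,  0.        ,  1.        ]])}
side {'camera_matrix': array([[346.55849915,   0.        , 253.94329214],
       [  0.        , 346.55849915, 189.89178491],
       [  0.        ,   0.        ,   1.        ]]), 'k1': -0.005390277220806426, 'pose': array([[ 0.85073971, -0.34596065,  0.39566801,  0.10255997],
       [-0.52533698, -0.58295006,  0.61983085, -0.78210464],
       [ 0.01621761, -0.73517375, -0.67768469,  0.84782712],
       [ 0.        ,  0.        ,  0.        ,  1.        ]])}
[0.23963274 0.60373457 0.20041789] [-1.00138338e-04  1.87815824e-01  9.82204001e-01 -7.11522852e-04] 0.1 0.0187 [ 0.19148542  0.62168171 -0.4391831 ]
```

View pics/top0b.png

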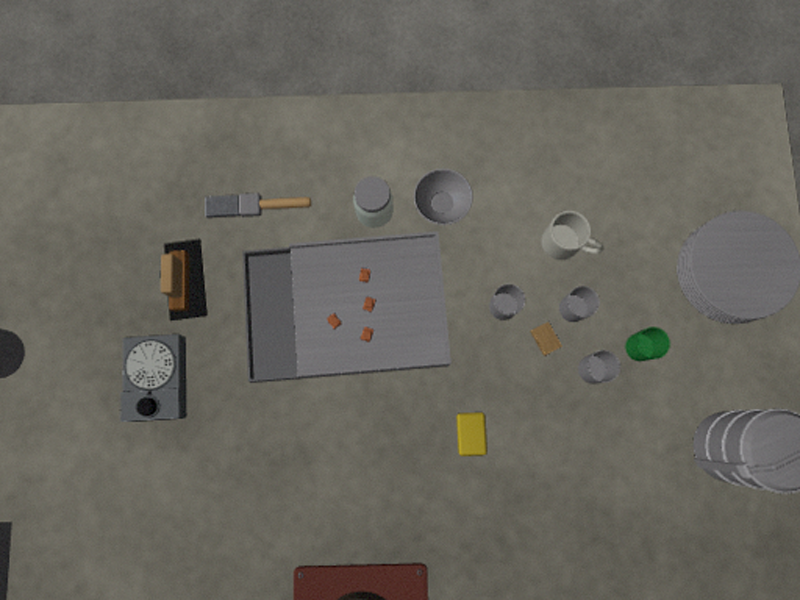

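View pics/side0b.png

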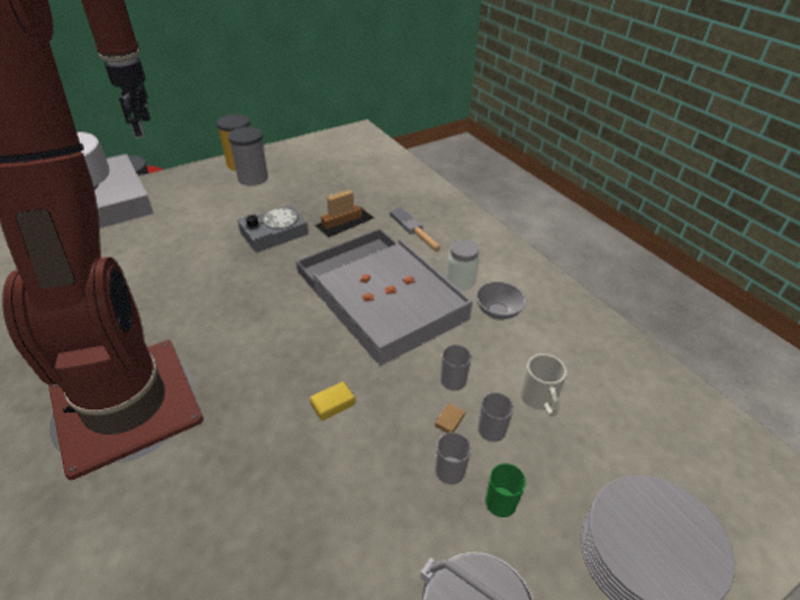

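Top view (800-px scale): tumbler candidates are the steel ones at (508,302), (580,304) and (600,367). The green one at (648,344), the mug at (568,235), the jar at (373,200) and the pot and plates on the right are not meant. Four shards are at (365,274), (369,304), (334,321) and (367,334). The scraper stands on the mat at (175,278) and the counter is at (152,378). Next I'll take close crops.

```bash
python3 - <<'E'
from h import *
def crop(f,x0,y0,w,h,s,out):
    im=cv2.imread('pics/'+f)[y0:y0+h,x0:x0+w];im=cv2.convertScaleAbs(im,alpha=1.5)
    im=cv2.resize(im,None,fx=s,fy=s,interpolation=cv2.INTER_CUBIC)
    for x in range((x0+9)//10*10,x0+w,10):
        cv2.putText(im,str(x),(int((x-x0)*s),8),0,.3,(0,255,255),1);im[::3,int((x-x0)*s)]=(0,255,255) if x%50==0 else (150,150,0)
    for y in range((y0+9)//10*10,y0+h,10):
        cv2.putText(im,str(y),(0,int((y-y0)*s)),0,.3,(0,255,255),1);im[int((y-y0)*s),::3]=(0,255,255) if y%50==0 else (150,150,0)
    return im
a=crop('top0.png',70,145,225,128,3.5,'');b=crop('top0.png',300,175,140,75,4,'')
cv2.imwrite('pics/c1.png',a)
c=crop('side0.png',265,210,85,105,4,'');d=crop('side0.png',145,115,105,50,4,'')
H=np.zeros((600,800,3),np.uint8);H[:300,:560]=cv2.resize(b,(560,300));H[300:500,:420]=d;H[180:600,440:780]=c
cv2.imwrite('pics/c2.png',H)
for n in('top','side'):
    im=cv2.imread('pics/%s0.png'%n);hsv=cv2.cvtColor(im,cv2.COLOR_BGR2HSV)
    m=cv2.inRange(hsv,(3,140,90),(14,255,255))
    k,_,st,ce=cv2.connectedComponentsWithStats(m)
    for i in range(1,k):
        if st[i,4]>12: print(n,st[i],ce[i].round(1),onz(n,ce[i],.05).round(3))
E
```

```text
top [111 161   7   6  13] [113.8 163.5] [[0.663 0.319 0.05 ]]
top [230 172   7   8  41] [232.8 175.9] [[ 0.618 -0.018  0.05 ]]
top [108 190  10   8  30] [111.8 192.9] [[0.579 0.322 0.05 ]]
top [233 191   7   8  39] [235.6 194.3] [[ 0.565 -0.025  0.05 ]]
top [210 201   8   9  40] [213.2 205. ] [[0.537 0.038 0.05 ]]
top [231 210   8   9  41] [234.2 213.6] [[ 0.511 -0.02   0.05 ]]
side [206 135  20   7  30] [213.4 138.4] [[0.589 0.292 0.05 ]]
side [231 176   5   4  13] [233.2 177.8] [[0.538 0.038 0.05 ]]
side [259 178   6   3  14] [261.5 179. ] [[ 0.621 -0.018  0.05 ]]
side [247 184   6   4  17] [249.4 185.2] [[ 0.567 -0.024  0.05 ]]
side [233 189   6   3  17] [235.4 190.1] [[ 0.514 -0.021  0.05 ]]
```

View pics/c1.png

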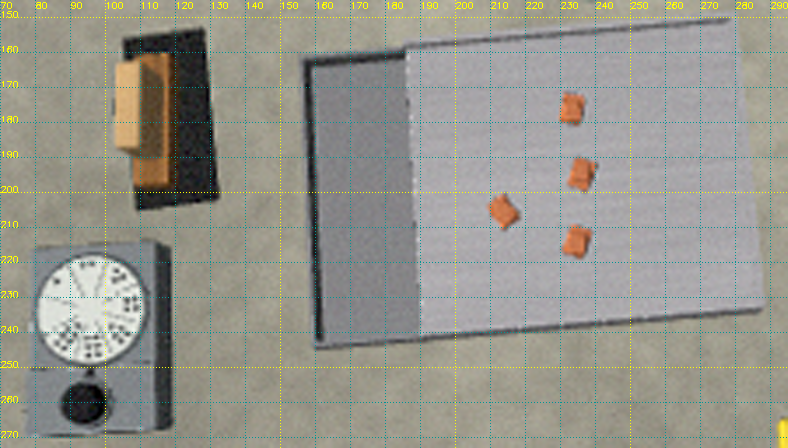

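View pics/c2.png

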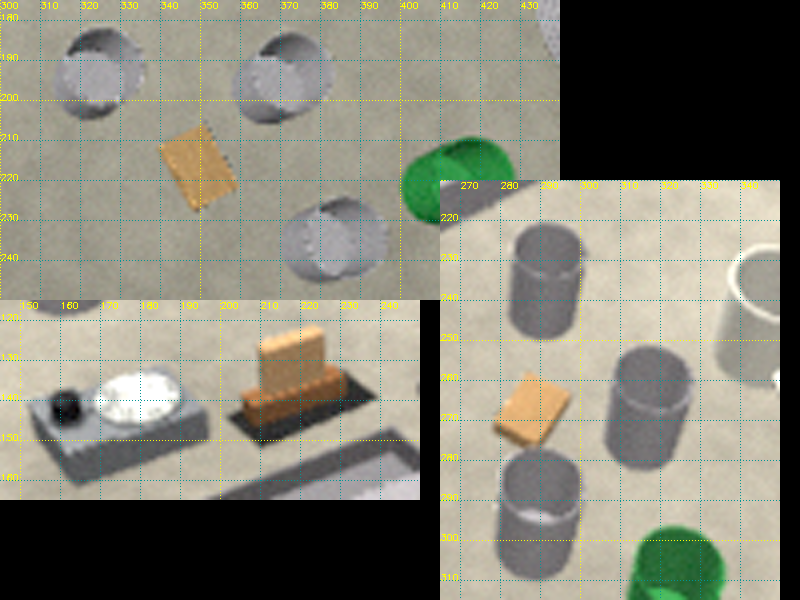

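Crop 1 shows the drainer's lip at column ~188, with the trough on the left. The scraper's grip top is at (107,175), the plunger at (94,261) and the counter's mark wedge at (96,251), below the drum. Crop 2 confirms three steel tumblers, with mouths at about (326,192), (374,192) and (387,234) and the green one apart. Now I'll fit the poses.

```bash
cat > fit.py <<'E'
from h import *
from scipy.optimize import least_squares
def fit(loc,obs,x0,free_z=False):
    # loc Nx3 local, obs list of (cam,u,v); pose x,y,yaw(,dz)
    loc=np.float64(loc)
    def res(p):
        c,s=np.cos(p[2]),np.sin(p[2]);W=np.c_[c*loc[:,0]-s*loc[:,1]+p[0],s*loc[:,0]+c*loc[:,1]+p[1],loc[:,2]+(p[3] if len(p)>3 else 0)]
        return np.array([proj(o[0],w)[0]-o[1:] for o,w in zip(obs,W)]).ravel()
    r=least_squares(res,x0);return r.x.round(4),r.fun.reshape(-1,2).round(1).tolist()
E
python3 - <<'E'
from fit import *
t='top';s='side'
def ob(c,*l): return [(c,*map(float,q)) for q in l]
print('drainer',fit([(.12,-.135,.057),(-.12,-.135,.057),(.12,.225,.034),(-.12,.225,.034)],ob(t,(278.5,151),(287.3,234),(156.5,162),(160.3,244.5)),[.55,0,0,0]))
print('mat',fit([(.075,.035,.003),(.075,-.035,.003),(-.075,.035,.003),(-.075,-.035,.003)][1:],ob(t,(128.5,153.5),(109,205),(132.5,201.5)),[.6,.3,0]))
print('scr',fit([(.035,.011,.085),(.035,-.011,.085),(-.035,.011,.085),(-.035,-.011,.085),(.055,-.015,.029),(-.055,-.015,.029)],ob(t,(103,163),(111,163),(103,187.5),(111,187.5),(118.5,161),(118.5,198.5)),[.6,.3,0,0]))
print('counter',fit([(-.075,-.052,.045),(-.075,.052,.045),(.075,.052,.045),(.075,-.052,.045),(-.022,0,.045),(.052,0,.071)],ob(t,(79.5,217),(114.5,214.5),(115.5,268.5),(79,270),(95.5,233.5),(93.8,260.8)),[.5,.3,3.14,0]))
# side plunger top, tri
print('plunger tri',tri([(93.8,260.8)],[(159.5,139.5)]))
# tumbler rims: ellipse centres top/side (mouth)
T=[(325.5,190.5),(374,191.5),(389,234)];S=[(291.5,226.5),(317.5,258.5),(290.5,283.5)]
for q in tri(T,S): print('mouth',q.round(4),np.hypot(*q[:2]).round(3))
# bottoms top view
print(onz(t,T,.075).round(4)); print(onz(t,[(323.5,195),(366.5,197),(379,236.5)],.0).round(4))
print('shards tri',tri([(232.8,175.9),(235.6,194.3),(213.2,205),(234.2,213.6)],[(261.5,179),(249.4,185.2),(233.2,177.8),(235.4,190.1)]).round(4))
E
```

```text
drainer (array([ 0.5661, -0.0237,  0.0528, -0.0277]), [[0.7, -0.2], [-0.5, -0.3], [0.1, 0.6], [-0.3, -0.0]])
mat (array([0.6297, 0.3188, 0.1067]), [[0.0, -1.0], [-0.2, 0.3], [0.2, 0.6]])
scr (array([ 0.6245,  0.3293,  0.0259, -0.0125]), [[0.0, 0.3], [-0.1, -0.1], [-0.2, 0.5], [-0.2, 0.0], [0.3, -0.2], [0.2, -0.5]])
counter (array([ 0.445 ,  0.3716,  3.1818, -0.0287]), [[-0.8, 0.0], [0.4, 0.1], [-0.0, -0.8], [-0.5, 0.2], [1.3, 0.8], [-0.4, -0.3]])
plunger tri [[0.3904975  0.35596149 0.07564536 0.00125591]]
mouth [ 0.5634 -0.2708  0.079   0.0009] 0.625
mouth [ 0.5557 -0.4013  0.0812  0.0029] 0.685
mouth [ 0.4406 -0.4304  0.0922  0.0012] 0.616
[[ 0.5645 -0.2717  0.075 ]
 [ 0.5581 -0.4038  0.075 ]
 [ 0.4413 -0.4354  0.075 ]]
[[ 0.565  -0.2776  0.    ]
 [ 0.5556 -0.4019  0.    ]
 [ 0.4405 -0.4294  0.    ]]
shards tri [[ 0.6189 -0.0187  0.0512  0.0026]
 [ 0.5657 -0.0254  0.0516  0.0016]
 [ 0.5372  0.0374  0.0512  0.0013]
 [ 0.5125 -0.0206  0.0498  0.0028]]
```

```bash
python3 - <<'E'
from fit import *
t='top';s='side'
def ob(c,*l): return [(c,*map(float,q)) for q in l]
p=fit([(.12,-.135,.057),(-.12,-.135,.057),(.12,.225,.034),(-.12,.225,.034)],ob(t,(278.5,151),(287.3,234),(156.5,162),(160.3,244.5)),[.55,0,0]);print('drainer',p)
print('scr',fit([(.035,.011,.085),(.035,-.011,.085),(-.035,.011,.085),(-.035,-.011,.085),(.055,-.015,.029),(-.055,-.015,.029)],ob(t,(103,163),(111,163),(103,187.5),(111,187.5),(118.5,161),(118.5,198.5)),[.6,.3,0]))
# side view: mat corners & grip top corners
print('scr side',fit([(-.035,.011,.085),(-.035,-.011,.085),(.035,-.011,.085),(.055,-.015,.029),(-.055,-.015,.003),(.055,-.015,.003)],ob(s,(207.5,132),(210,132.5),(223.5,128),(229,134),(205.5,144.5),(230,138.8)),[.6,.3,0]))
print('mat side',fit([(-.075,.035,.003),(-.075,-.035,.003),(.075,-.035,.003)],ob(s,(202.5,145),(208.5,150.5),(237.5,139.5)),[.6,.3,0]))
print('counter',fit([(-.075,-.052,.045),(-.075,.052,.045),(.075,.052,.045),(.075,-.052,.045),(-.022,0,.045),(.052,0,.071)],ob(t,(79.5,217),(114.5,214.5),(115.5,268.5),(79,270),(95.5,233.5),(93.8,260.8)),[.5,.3,3.14]))
x,y,a=p[0];c,s_=np.cos(a),np.sin(a)
for q in [(.6189,-.0187),(.5657,-.0254),(.5372,.0374),(.5125,-.0206)]:
    d=np.array(q)-[x,y];print((c*d[0]+s_*d[1]).round(3),(-s_*d[0]+c*d[1]).round(3))
print(onz(t,[(409,221),(0,226),(348,217)],0).round(3), onz(t,[(10,226)],.15).round(3))
E
```

```text
drainer (array([ 0.5616, -0.0259,  0.0525]), [[2.0, -1.4], [1.1, 0.5], [-1.4, -0.3], [-1.8, 1.0]])
scr (array([0.6216, 0.325 , 0.0266]), [[-0.0, 0.1], [-0.1, -0.3], [-0.3, 0.6], [-0.2, 0.2], [0.4, -0.3], [0.3, -0.3]])
scr side (array([0.6121, 0.3162, 0.0876]), [[-1.0, -3.9], [-0.7, -1.9], [0.6, -2.9], [0.2, 1.5], [1.6, 5.1], [-0.6, 1.9]])
mat side (array([0.6304, 0.3216, 0.1131]), [[-2.3, -1.2], [0.8, 1.2], [1.5, -0.3]])
counter (array([0.4431, 0.3608, 3.1827]), [[-1.3, -0.6], [0.8, -0.6], [0.5, -0.2], [-0.9, 0.8], [1.3, 0.6], [-0.4, 0.1]])
0.058 0.004
0.004 0.0
-0.021 0.064
-0.049 0.008
[[ 0.482 -0.519  0.   ]
 [ 0.5    0.663  0.   ]
 [ 0.499 -0.345  0.   ]] [[0.482 0.546 0.15 ]]
```

Emit:
servo_tool(
  rows="1 0 0 -60 0 0 0; 1 0 0 -60 0 0 0; 1 0 0 0 0 0 -0.18; 1 0 0 0 0 0 -0.18; 1 0 0 0 0 0 -0.02",
)

```text
time: 0.72
tcp_pos: [0.2398, 0.604, 0.3207]
orientation: [-0.0, -0.001, 1.0, -0.0]
contact_force: [-0.3, -0.5, -0.7]
grip_width: 1.004
```

Emit:
servo_tool(
  rows="1 -42.5 -31 0 0 0 0; 1 -42.5 -31 0 0 0 0; 1 -42.5 -31 0 0 0 0; 1 -42.5 -31 0 0 0 0; 1 -42.5 -31 0 0 0 0; 1 -42.5 -31 0 0 0 0; 1 -42.5 -31 0 0 0 0; 1 -42.5 -31 0 0 0 0; 1 -42.5 -31 0 0 0 -0.027; 1 0 0 60 0 0 0; 1 0 0 60 0 0 0; 1 0 0 60 0 0 0",
)

```text
time: 2.22
tcp_pos: [0.6226, 0.3257, 0.139]
orientation: [-0.0, -0.012, 1.0, -0.0]
contact_force: [0.6, 0.5, -0.2]
grip_width: 1.001
```

```bash
python3 - <<'E'
from h import *
s=telemetry.get_state();print(s['tcp_pos'],s['orientation'])
a=grab('top')[120:250,60:200];b=grab('side')[80:180,140:270]
cv2.imwrite('pics/v1.png',np.vstack([cv2.resize(a,None,fx=3,fy=3),np.pad(cv2.resize(b,None,fx=2,fy=2),((0,0),(0,160),(0,0)))]))
print(proj('top',[s['tcp_pos']]),proj('side',[s['tcp_pos']]))
E
```

```text
[0.62259793 0.32565476 0.13899308] [-1.51656135e-04 -1.23894939e-02  9.99923230e-01 -1.02986506e-04]
[[ 99.43254039 170.49295303]] [[215.8286735  113.02817078]]
```

View pics/v1.png

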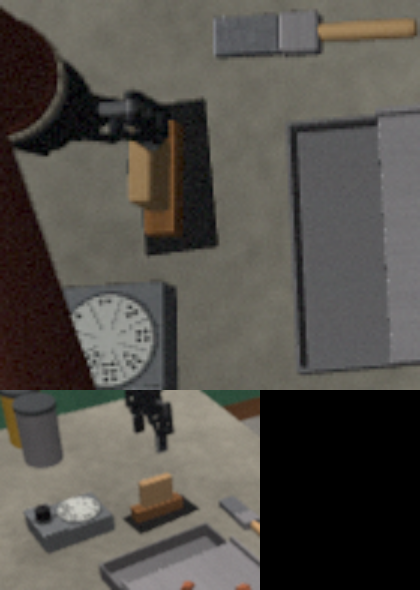

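The gripper is squarely over the scraper in both views. I'll descend and grip.

Emit:
servo_tool(
  rows="1 0 0 40 0 0 0; 1 0 0 35 0 0 0; 1 0 0 20 0 0 0; -1 0 0 0 0 0 0; -1 0 0 0 0 0 0; -1 0 0 0 0 0 0; -1 0 0 0 0 0 0; -1 0 0 0 0 0 0; -1 0 0 0 0 0 0",
  grip_force=60,
)

```text
time: 3.45
tcp_pos: [0.6237, 0.3267, 0.0479]
orientation: [0.001, -0.015, 1.0, 0.001]
contact_force: [-0.2, 0.6, 6.4]
grip_width: 0.232
```

Emit:
servo_tool(
  rows="-1 0 0 -20 0 0 0; -1 0 0 -40 0 0 0; -1 0 0 -50 0 0 0; -1 0 0 -10 0 0 0",
)

```text
time: 3.95
tcp_pos: [0.6248, 0.3266, 0.1719]
orientation: [0.003, -0.014, 1.0, 0.002]
contact_force: [0.3, 0.6, -1.7]
grip_width: 0.233
```

```bash
python3 - <<'E'
from h import *
t='top'
print('lip',onz(t,[(186.5,160),(190,240)],.045).round(4));print('rim -y',onz(t,[(278.5,152),(287.3,233)],.057).round(4))
print('+x rim',onz(t,[(190,158.3),(278,151)],.057).round(4));print('-x rim',onz(t,[(192,242),(286,234.5)],.057).round(4))
s=telemetry.get_state();print(s['tcp_pos'],s['grip_width'],s['contact_force'],s['moment'])
b=grab('side');cv2.imwrite('pics/v2.png',np.hstack([cv2.resize(b[60:200,150:340],None,fx=3,fy=3)]))
g=cv2.cvtColor(cv2.imread('pics/top0.png'),cv2.COLOR_BGR2GRAY).astype(int)
print('row200',g[200,150:195],g[200,275:292])
E
```

```text
lip [[0.669  0.113  0.045 ]
 [0.442  0.1032 0.045 ]]
rim -y [[ 0.6817 -0.1485  0.057 ]
 [ 0.453  -0.1642  0.057 ]]
+x rim [[ 0.6705  0.1012  0.057 ]
 [ 0.6846 -0.1472  0.057 ]]
-x rim [[ 0.4355  0.0958  0.057 ]
 [ 0.449  -0.1605  0.057 ]]
[0.62482178 0.32663259 0.17192233] 0.23278578254791474 [ 0.28705808  0.56769481 -1.66554854] [-0.01541486 -0.03911657  0.02927903]
row200 [102  97  96 101 104 107 106  89  40  33  51  92  89  88  88  88  83  88
  91  87  90  90  84  90  87  89  88  90  90  89  87  89  91  87  86  88
  86  93 124 110 114 115 115 116 111] [113 107 113 111 109 114 112 112 110 112 112 112 112 108 107 107 103]
```

View pics/v2.png

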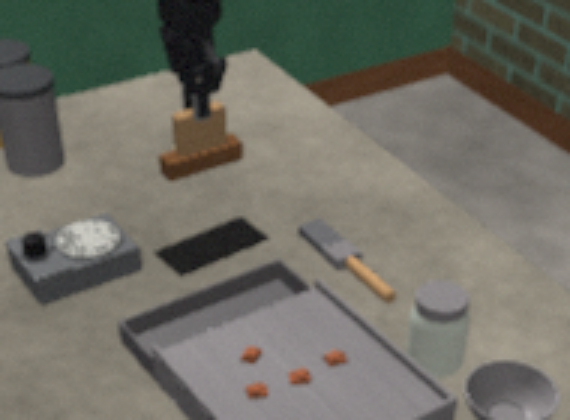

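The scraper is held level and upright, and all four shards are visible on the board. I'll carry it to behind the shards, starting with the +x half.

Emit:
servo_tool(
  rows="-1 4.7 -57.5 0 0 0 0; -1 4.7 -57.5 0 0 0 0; -1 4.7 -57.5 0 0 0 0; -1 4.7 -57.5 0 0 0 0; -1 4.7 -57.5 0 0 0 0; -1 4.7 -57.5 0 0 0 0; -1 4.7 -57.5 0 0 0 -0.025; -1 0 0 35 0 0 0; -1 0 0 35 0 0 0; -1 0 0 4 0 0 0; -1 0 0 0 0 0 0",
)

```text
time: 5.38
tcp_pos: [0.6012, -0.0773, 0.0919]
orientation: [-0.001, -0.027, 1.0, -0.0]
contact_force: [-0.8, -0.1, -2.5]
grip_width: 0.236
```

Emit:
servo_tool(
  rows="-1 0 0 1 0 0 0; -1 0 0 1 0 0 0; -1 0 0 0 0 0 0",
)

```text
time: 5.75
tcp_pos: [0.6018, -0.0773, 0.0905]
orientation: [0.0, -0.027, 1.0, -0.0]
contact_force: [0.2, 0.9, -1.7]
grip_width: 0.232
```

```bash
python3 - <<'E'
from h import *
s=telemetry.get_state();print(s['tcp_pos'])
a=grab('top')[130:260,140:300];b=grab('side')[130:240,180:330]
cv2.imwrite('pics/v3.png',np.vstack([cv2.resize(a,(480,390)),np.pad(cv2.resize(b,None,fx=1.9,fy=1.9),((0,1),(0,195),(0,0)))]))
E
```

```text
[ 0.60179733 -0.07730361  0.09047544]
```

View pics/v3.png

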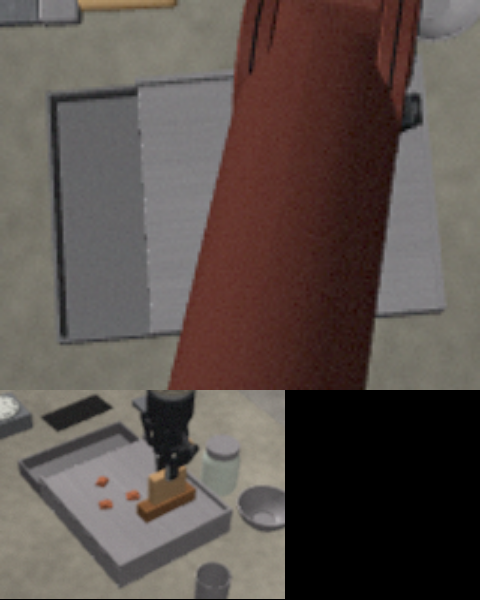

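Emit:
servo_tool(
  rows="-1 0 12 0 0 0 0; -1 0 16 0 0 0 0; -1 0 16 0 0 0 0; -1 0 16 0 0 0 0; -1 0 16 0 0 0 0; -1 0 16 0 0 0 0; -1 0 16 0 0 0 0; -1 0 16 0 0 0 0; -1 0 16 0 0 0 0; -1 0 16 0 0 0 0; -1 0 16 0 0 0 0; -1 0 16 0 0 0 0",
)

```text
time: 7.35
tcp_pos: [0.5915, 0.1115, 0.0902]
orientation: [-0.0, -0.027, 1.0, 0.0]
contact_force: [-0.1, 0.2, -2.2]
grip_width: 0.233
```

Emit:
servo_tool(
  rows="-1 0 14 0 0 0 0; -1 0 5 0 0 0 0; -1 0 0 0 0 0 0; -1 0 0 -30 0 0 0; -1 0 0 -40 0 0 0; -1 40 -45 0 0 0 0; -1 44 -60 0 0 0 0; -1 0 -60 0 0 0 0; -1 0 -40 0 0 0 0; -1 0 0 0 0 0 0",
)

```text
time: 8.6
tcp_pos: [0.5237, -0.0748, 0.1606]
orientation: [0.0, -0.023, 1.0, -0.001]
contact_force: [-0.3, -0.2, -2.6]
grip_width: 0.23
```

```bash
python3 - <<'E'
from h import *
s=telemetry.get_state();print(s['tcp_pos'],s['orientation'])
b=grab('side')
for n,im in(('side',b),('top',grab('top'))):
    hsv=cv2.cvtColor(im,cv2.COLOR_BGR2HSV)
    m=cv2.inRange(hsv,(3,140,60),(14,255,255))
    k,_,st,ce=cv2.connectedComponentsWithStats(m)
    for i in range(1,k):
        if st[i,4]>5 and 150<ce[i][0]<300: print(n,st[i],onz(n,ce[i],.05).round(3))
cv2.imwrite('pics/v4.png',cv2.resize(b[110:240,160:330],None,fx=3,fy=3))
E
```

```text
[ 0.52374186 -0.07484569  0.16059735] [ 2.99879691e-04 -2.33677477e-02  9.99726721e-01 -5.84731505e-04]
side [180   2   7   2  10] [[1.253 2.163 0.05 ]]
side [197   6   4   6   9] [[1.297 1.957 0.05 ]]
side [207   8   3   5   6] [[1.339 1.871 0.05 ]]
side [219  12   5   4  10] [[1.385 1.745 0.05 ]]
side [234  14   5   5   7] [[1.449 1.633 0.05 ]]
side [243  17   7   3   7] [[1.5   1.567 0.05 ]]
side [225  18   5   4   8] [[1.37  1.615 0.05 ]]
side [247  20   4   4   6] [[1.477 1.496 0.05 ]]
side [231 170  32  22 193] [[ 0.565 -0.002  0.05 ]]
side [229 176   5   4  14] [[0.534 0.046 0.05 ]]
top [225 135   6  17  38] [[ 0.712 -0.004  0.05 ]]
top [268 137   6  22  45] [[ 0.695 -0.127  0.05 ]]
top [217 139   7  27  80] [[0.685 0.018 0.05 ]]
top [230 138  38  23 338] [[ 0.695 -0.065  0.05 ]]
top [264 139   4   5   6] [[ 0.717 -0.114  0.05 ]]
top [276 138   5   5  11] [[ 0.719 -0.149  0.05 ]]
top [272 141   3   4   7] [[ 0.712 -0.135  0.05 ]]
top [276 144   5   8  17] [[ 0.696 -0.148  0.05 ]]
top [225 151   4   5   9] [[ 0.684 -0.003  0.05 ]]
top [276 152   2   4   6] [[ 0.678 -0.143  0.05
[... 1776 characters left out ...]
0.268 0.038 0.05 ]]
top [215 303  11   9  21] [[0.26  0.021 0.05 ]]
top [223 308  12  13  41] [[ 0.243 -0.002  0.05 ]]
top [245 309   7   5  10] [[ 0.247 -0.051  0.05 ]]
top [242 312   4   3   6] [[ 0.244 -0.041  0.05 ]]
top [206 317   5  10  22] [[0.225 0.055 0.05 ]]
top [212 318   3   5   7] [[0.229 0.042 0.05 ]]
top [226 318   3   3   6] [[0.23  0.005 0.05 ]]
top [189 325  25  59 340] [[0.143 0.076 0.05 ]]
top [217 336   7   5  13] [[0.182 0.024 0.05 ]]
top [217 352   3   4   6] [[0.142 0.029 0.05 ]]
top [217 364   3   5   7] [[0.11  0.029 0.05 ]]
top [205 368   4   4   6] [[0.102 0.061 0.05 ]]
top [201 373   8  11  26] [[0.082 0.065 0.05 ]]
top [197 381   4   3   7] [[0.073 0.082 0.05 ]]
```

View pics/v4.png

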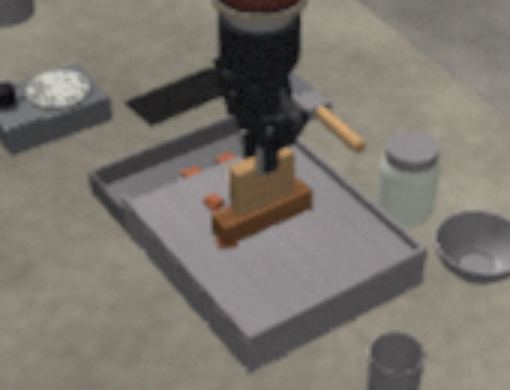

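Two shards now lie in the trough, at crop (191,172) and (225,158), and two are still on the board. The second pass covers both.

Emit:
servo_tool(
  rows="-1 0 0 35 0 0 0; -1 0 0 30 0 0 0; -1 0 0 5 0 0 0; -1 0 0 0 0 0 0; -1 0 12 0 0 0 0; -1 0 16 0 0 0 0; -1 0 16 0 0 0 0; -1 0 16 0 0 0 0; -1 0 16 0 0 0 0; -1 0 16 0 0 0 0; -1 0 16 0 0 0 0; -1 0 16 0 0 0 0",
)

```text
time: 10.2
tcp_pos: [0.5175, 0.0549, 0.0902]
orientation: [0.0, -0.027, 1.0, -0.0]
contact_force: [0.9, -0.3, -2.1]
grip_width: 0.233
```

Emit:
servo_tool(
  rows="-1 0 16 0 0 0 0; -1 0 16 0 0 0 0; -1 0 16 0 0 0 0; -1 0 16 0 0 0 0; -1 0 16 0 0 0 0; -1 0 3 0 0 0 0; -1 0 0 0 0 0 0; -1 0 0 -40 0 0 0; -1 0 0 -50 0 0 0",
)

```text
time: 11.32
tcp_pos: [0.5123, 0.1355, 0.1804]
orientation: [-0.001, -0.026, 1.0, -0.001]
contact_force: [1.4, 1.4, -1.5]
grip_width: 0.231
```

Emit:
servo_tool(
  rows="-1 -30 45 0 0 0 0; -1 -30 45 0 0 0 0; -1 -30 45 0 0 0 0; -1 -10 45 0 0 0 0; -1 0 0 0 0 0 0",
)

```text
time: 11.95
tcp_pos: [0.6022, 0.3259, 0.1787]
orientation: [-0.001, -0.029, 1.0, 0.0]
contact_force: [-0.4, -0.3, -1.9]
grip_width: 0.23
```

```bash
python3 - <<'E'
from h import *
s=telemetry.get_state();print(s['tcp_pos'],s['orientation'])
a=grab('side')[120:240,170:310];b=grab('top')[140:260,60:300]
cv2.imwrite('pics/v5.png',np.vstack([cv2.resize(b,None,fx=2.5,fy=2.5),np.pad(cv2.resize(a,None,fx=2.4,fy=2.4),((0,0),(0,264),(0,0)))]))
E
```

```text
[0.60217271 0.32591367 0.17874758] [-9.35465872e-04 -2.93865250e-02  9.99567639e-01  3.03318816e-04]
```

View pics/v5.png

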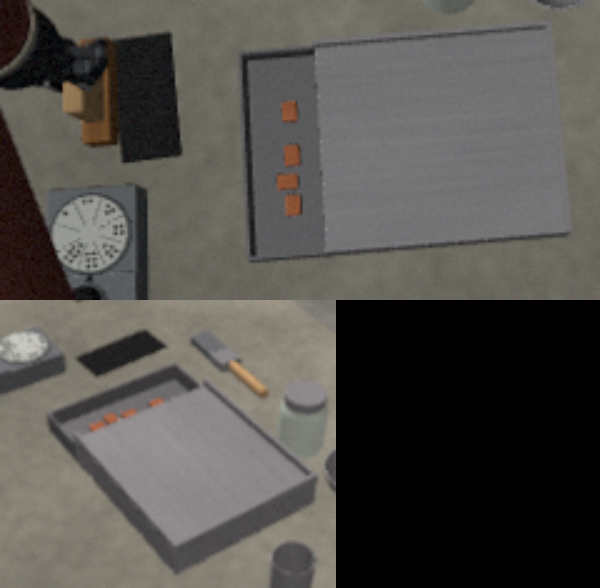

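All four shards lie in the trough, at crop (289,111), (292,155), (288,182) and (293,205), and the board is clear. Next I measure the mat exactly.

```bash
cat > mat.py <<'E'
from h import *
im=grab('side');g=cv2.cvtColor(im,cv2.COLOR_BGR2GRAY)
uv=proj('side',[(.63,.32,.003)])[0];print(uv,g[int(uv[1])-12:int(uv[1])+14:3,int(uv[0])].tolist())
m=((g<55)*255).astype(np.uint8);k,l,st,ce=cv2.connectedComponentsWithStats(m)
i=l[int(uv[1]),int(uv[0])];print(st[i])
ct=max(cv2.findContours((l==i).astype(np.uint8),0,1)[0],key=len)[:,0]
w=onz('side',ct,.003)[:,:2]
print(cv2.minAreaRect((w*1000).astype(np.float32)))
E
python3 mat.py
```

```text
[219.87743204 141.65480445] [124, 129, 127, 33, 33, 31, 45, 124, 126]
[203 133  35  18 300]
((632.0802001953125, 320.0204772949219), (144.0252227783203, 65.42955017089844), 6.008738994598389)
```

Emit:
servo_tool(
  rows="-1 -30.5 -7 0 0 0 -0.046; -1 0 0 45 0 0 0; -1 0 0 50 0 0 0; -1 0 0 25 0 0 0; -1 0 0 8 0 0 0; -1 0 0 2 0 0 0; -1 0 0 0 0 0 0",
)

```text
time: 12.98
tcp_pos: [0.635, 0.3166, 0.0519]
orientation: [0.001, -0.05, 0.999, 0.0]
contact_force: [-0.3, -0.6, -1.3]
grip_width: 0.232
```

Emit:
servo_tool(
  rows="-1 1.6 4 0 0 0 0; -1 0 0 2 0 0 0; -1 0 0 2 0 0 0; -1 0 0 0 0 0 0; 0 0 0 0 0 0 0; 1 0 0 0 0 0 0; 1 0 0 0 0 0 0; 1 0 0 0 0 0 0; 1 0 0 -40 0 0 0; 1 0 0 -60 0 0 0; 1 0 0 -60 0 0 0",
)

```text
time: 14.35
tcp_pos: [0.6317, 0.3202, 0.2078]
orientation: [-0.0, -0.05, 0.999, -0.0]
contact_force: [1.3, 1.3, -0.1]
grip_width: 1.001
```

```bash
cat > tum.py <<'E'
from h import *
def diff(n,box):
    a=cv2.imread('pics/%s0.png'%n);b=grab(n,n+'1.png');x0,y0,x1,y1=box
    d=cv2.absdiff(cv2.blur(a,(3,3)),cv2.blur(b,(3,3))).max(2)[y0:y1,x0:x1];return (d>15).sum(),d.max()
print(diff('top',(295,130,512,260)),diff('side',(260,205,360,340)))
# silhouettes: optimise cylinder position by edge strength in both views
from scipy.optimize import minimize
ims={n:cv2.GaussianBlur(cv2.cvtColor(cv2.imread('pics/%s1.png'%n),cv2.COLOR_BGR2GRAY).astype(np.float32),(0,0),.8) for n in('top','side')}
mag={n:cv2.GaussianBlur(np.hypot(cv2.Sobel(i,5,1,0),cv2.Sobel(i,5,0,1)),(0,0),1) for n,i in ims.items()}
th=np.linspace(0,2*np.pi,72,endpoint=False)
def hull(n,x,y,z0=0):
    P=np.vstack([np.c_[x+.028*np.cos(th),y+.028*np.sin(th),np.full(72,z)] for z in(z0,z0+.075)])
    h=cv2.convexHull(proj(n,P).astype(np.float32))[:,0];o=[]
    for p,q in zip(h,np.roll(h,-1,0)):
        m=max(1,int(np.hypot(*(q-p))/.7));o+=[p+(q-p)*j/m for j in range(m)]
    return np.float32(o)
def score(p,z0=0,cams_=('top','side')):
    s=0
    for n in cams_:
        h=hull(n,p[0],p[1],z0);s+=cv2.remap(mag[n],h[None,:,0],h[None,:,1],1).mean()/mag[n].std()
    return -s
def loc(g,z0=0,cs=('top','side')):
    r=minimize(score,g,args=(z0,cs),method='Nelder-Mead',options=dict(initial_simplex=np.array(g)+[[0,0],[.012,0],[0,.012]]));return r.x.round(4),round(r.fun,2)
if __name__=='__main__':
    for g in[(.5645,-.274),(.5565,-.402),(.441,-.431)]: print(loc(g),loc(g,0,('top',)),loc(g,0,('side',)))
E
python3 tum.py
```

```text
(np.int64(0), np.uint8(7)) (np.int64(0), np.uint8(4))
(array([ 0.5637, -0.2716]), np.float64(-5.85)) (array([ 0.5629, -0.2731]), np.float64(-2.3)) (array([ 0.5662, -0.2699]), np.float64(-3.75))
(array([ 0.557 , -0.4005]), np.float64(-5.25)) (array([ 0.5557, -0.4034]), np.float64(-1.99)) (array([ 0.5591, -0.3994]), np.float64(-3.48))
(array([ 0.4439, -0.427 ]), np.float64(-4.32)) (array([ 0.4415, -0.4291]), np.float64(-1.47)) (array([ 0.4459, -0.4259]), np.float64(-3.08))
```

Emit:
servo_tool(
  rows="1 0 0 0 0 0 0.1; 1 6.8 -59.2 0 0 0 0; 1 6.8 -59.2 0 0 0 0; 1 6.8 -59.2 0 0 0 0; 1 6.8 -59.2 0 0 0 0; 1 6.8 -59.2 0 0 0 0; 1 6.8 -59.2 0 0 0 0; 1 6.8 -59.2 0 0 0 0; 1 6.8 -59.2 0 0 0 0; 1 6.8 -59.2 0 0 0 0; 1 6.8 -59.2 0 0 0 0; 1 0 0 50 0 0 0",
)

```text
time: 15.95
tcp_pos: [0.5641, -0.2796, 0.1594]
orientation: [0.003, 0.004, 1.0, -0.003]
contact_force: [1.5, 0.9, -1.1]
grip_width: 0.997
```

Emit:
servo_tool(
  rows="1 0 0 30 0 0 0; 1 0 0 0 0 0 0",
)

```text
time: 16.2
tcp_pos: [0.5625, -0.2709, 0.1239]
orientation: [-0.002, -0.0, 1.0, 0.001]
contact_force: [0.3, -0.6, 0.3]
grip_width: 1.001
```

Emit:
servo_tool(
  rows="1 -1 -1 40 0 0 0; 1 0 0 35 0 0 0; 1 0 0 15 0 0 0; 1 0 0 0 0 0 0; -1 0 0 0 0 0 0; -1 0 0 0 0 0 0; -1 0 0 0 0 0 0; -1 0 0 0 0 0 0; -1 0 0 -20 0 0 0; -1 0 0 -50 0 0 0; -1 0 0 -50 0 0 0; -1 0 0 0 0 0 0",
  grip_force=40,
)

```text
time: 17.7
tcp_pos: [0.5675, -0.2742, 0.1624]
orientation: [0.004, 0.0, 1.0, -0.001]
contact_force: [0.5, -0.1, -0.5]
grip_width: 0.624
```

Emit:
servo_tool(
  rows="-1 -13 44.8 0 0 0 0; -1 -13 44.8 0 0 0 0; -1 -13 44.8 0 0 0 0; -1 -13 44.8 0 0 0 0; -1 -13.5 44.8 0 0 0 0; -1 0 0 40 0 0 0; -1 0 0 25 0 0 0; -1 0 0 5 0 0 0; -1 0 0 0 0 0 0; -1 0 0 0 0 0 0",
)

```text
time: 18.95
tcp_pos: [0.6314, -0.0488, 0.0877]
orientation: [0.001, 0.0, 1.0, 0.0]
contact_force: [0.3, 0.3, -1.2]
grip_width: 0.622
```

Emit:
servo_tool(
  rows="-1 0 0 2 0 0 0; -1 0 0 2 0 0 0; -1 0 0 0 0 0 0",
)

```text
time: 19.32
tcp_pos: [0.6315, -0.0485, 0.0835]
orientation: [0.001, -0.0, 1.0, 0.0]
contact_force: [-0.8, 0.6, 5.9]
grip_width: 0.622
```

Emit:
servo_tool(
  rows="-1 0 0 2 0 0 0; -1 0 0 0 0 0 0",
)

```text
time: 19.58
tcp_pos: [0.6322, -0.0484, 0.0834]
orientation: [0.002, -0.0, 1.0, 0.0]
contact_force: [-5.1, 1.4, 18.8]
grip_width: 0.62
```

Emit:
servo_tool(
  rows="-1 0 0 -2 0 0 0; 0.7 0 0 0 0 0 0; 1 0 0 0 0 0 0; 1 0 0 0 0 0 0; 1 0 0 -40 0 0 0; 1 0 0 -60 0 0 0; 1 14.5 -50 0 0 0 0; 1 15 -60 0 0 0 0; 1 15 -60 0 0 0 0; 1 15 -60 0 0 0 0; 1 15 -60 0 0 0 0; 1 0 -62 0 0 0 0",
)

```text
time: 21.08
tcp_pos: [0.5551, -0.4026, 0.1826]
orientation: [0.0, 0.0, 1.0, 0.0]
contact_force: [2.0, -0.0, 0.4]
grip_width: 1.001
```

Emit:
servo_tool(
  rows="1 0 0 30 0 0 0; 1 0 0 30 0 0 0; 1 0 0 0 0 0 0",
)

```text
time: 21.45
tcp_pos: [0.5548, -0.3995, 0.1196]
orientation: [-0.002, -0.0, 1.0, 0.001]
contact_force: [0.8, 0.1, 0.5]
grip_width: 1.002
```

```bash
python3 - <<'E'
import tum;from tum import *
grab('side','side1.png');i=cv2.imread('pics/side1.png')
im=cv2.GaussianBlur(cv2.cvtColor(i,cv2.COLOR_BGR2GRAY).astype(np.float32),(0,0),.8)
tum.mag['side']=cv2.GaussianBlur(np.hypot(cv2.Sobel(im,5,1,0),cv2.Sobel(im,5,0,1)),(0,0),1)
print(loc((.634,-.05),.045,('side',)),loc((.559,-.3994),0,('side',)),loc((.446,-.426),0,('side',)))
cv2.imwrite('pics/v6.png',cv2.resize(i[90:340,130:380],(700,700))[:600])
E
```

```text
(np.int64(11128), np.uint8(94)) (np.int64(11016), np.uint8(128))
(array([ 0.6321, -0.0447]), np.float64(-3.72)) (array([ 0.5591, -0.3994]), np.float64(-3.21)) (array([ 0.446 , -0.4258]), np.float64(-2.82))
```

View pics/v6.png

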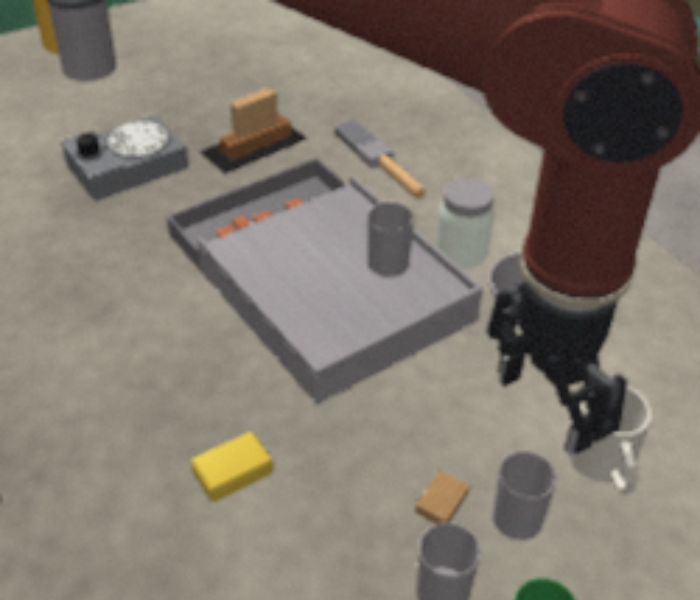

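Tumbler 0 stands on the board, the scraper stands on the mat and the shards are in the trough. Next is tumbler 1.

Emit:
servo_tool(
  rows="1 -2 -1.5 40 0 0 0; 1 0 0 30 0 0 0; 1 0 0 14 0 0 0; 1 0 0 0 0 0 0; -1 0 0 0 0 0 0; -1 0 0 0 0 0 0; -1 0 0 0 0 0 0; -1 0 0 0 0 0 0; -1 0 0 -20 0 0 0; -1 0 0 -50 0 0 0; -1 0 0 -50 0 0 0; -1 0 0 0 0 0 0",
)

```text
time: 23.1
tcp_pos: [0.5599, -0.404, 0.1639]
orientation: [0.004, 0.0, 1.0, -0.002]
contact_force: [-0.5, -0.2, -0.1]
grip_width: 0.001
```

The fingers closed on nothing, so I'll look.

```bash
python3 - <<'E'
from h import *
a=grab('side','side2.png');b=grab('top','top2.png')
cv2.imwrite('pics/v7.png',np.hstack([cv2.resize(a[150:340,220:400],None,fx=2.2,fy=2.2),cv2.resize(b[120:310,290:470],None,fx=2.2,fy=2.2)]))
E
```

```text
(no output)
```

View pics/v7.png

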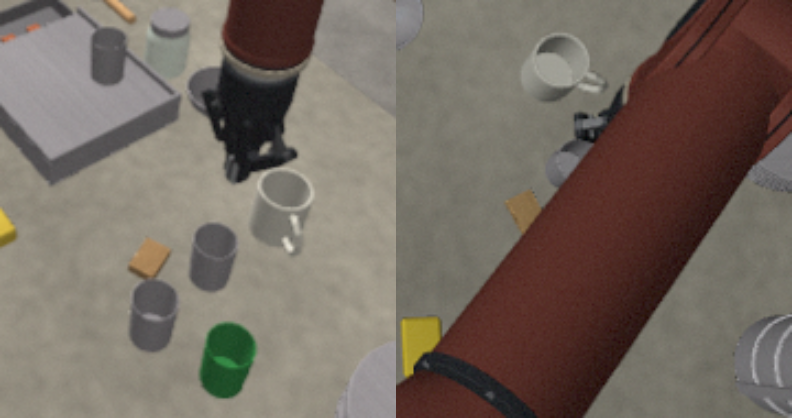

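```bash
python3 - <<'E'
import tum;from tum import *
im=cv2.GaussianBlur(cv2.cvtColor(cv2.imread('pics/side2.png'),cv2.COLOR_BGR2GRAY).astype(np.float32),(0,0),.8)
tum.mag['side']=cv2.GaussianBlur(np.hypot(cv2.Sobel(im,5,1,0),cv2.Sobel(im,5,0,1)),(0,0),1)
for g in((.559,-.3994),(.545,-.40),(.55,-.38),(.446,-.426)):print(loc(g,0,('side',)))
s=telemetry.get_state();print(s['tcp_pos'],proj('side',[s['tcp_pos'],[.559,-.3994,.0375]]))
E
```

```text
(np.int64(11696), np.uint8(94)) (np.int64(6042), np.uint8(129))
(array([ 0.5587, -0.3988]), np.float64(-3.28))
(array([ 0.5588, -0.3989]), np.float64(-3.28))
(array([ 0.5588, -0.3988]), np.float64(-3.28))
(array([ 0.446, -0.426]), np.float64(-2.9))
[ 0.55766215 -0.40146913  0.15713433] [[322.9172342  240.22427303]
 [316.32102272 266.81492383]]
```

Emit:
servo_tool(
  rows="1 0 0 0 0 0 0; 1 0 0 0 0 0 0; 1 0 0 0 0 0 0; 1 0 0 0 0 0 0; 1 0 0 0 0 0 0; 1 0 0 0 0 0 0",
)

```text
time: 24.05
tcp_pos: [0.5581, -0.4021, 0.1583]
orientation: [0.0, -0.0, 1.0, -0.0]
contact_force: [0.3, 0.2, -0.7]
grip_width: 1.001
```

Emit:
servo_tool(
  rows="1 0 1 40 0 0 0; 1 0 0 40 0 0 0; 1 0 0 25 0 0 0; 1 0 0 12 0 0 0; 1 0 0 0 0 0 0; 1 0 0 0 0 0 0",
)

```text
time: 24.8
tcp_pos: [0.5588, -0.4017, 0.0426]
orientation: [0.001, -0.0, 1.0, -0.001]
contact_force: [-1.2, 0.1, 0.6]
grip_width: 1.001
```

Emit:
servo_tool(
  rows="-1 0 0 0 0 0 0; -1 0 0 0 0 0 0; -1 0 0 0 0 0 0; -1 0 0 0 0 0 0; -1 0 0 0 0 0 0; -1 0 0 0 0 0 0",
  grip_force=40,
)

```text
time: 25.55
tcp_pos: [0.5684, -0.3977, 0.0537]
orientation: [0.009, -0.003, 1.0, 0.001]
contact_force: [-5.8, 26.5, 75.2]
grip_width: 0.0
```

```bash
python3 - <<'E'
from h import *
a=grab('side','side3.png');b=grab('top','top3.png')
cv2.imwrite('pics/v8.png',np.hstack([cv2.resize(a[190:320,250:400],None,fx=3,fy=3),cv2.resize(b[130:260,310:430],None,fx=2.8,fy=3)]))
s=telemetry.get_state();print(s)
E
```

```text
{'time': 25.65, 'q': array([ 0.18662715,  0.5559899 ,  0.51129909,  1.54400234, -0.30672655,
        1.10492018,  2.34521126]), 'joint_vel': array([ 0.00274559,  0.00133571,  0.00129208, -0.00169969,  0.00123258,
       -0.00293681,  0.00037509]), 'joint_efforts': array([ 1.26730835e+01, -2.60248661e+01,  1.46677494e+01, -1.23148191e+01,
        5.18049404e+00, -7.76932508e+00,  2.14151741e-02]), 'tcp_pos': array([ 0.56841964, -0.39829261,  0.05397398]), 'orientation': array([ 9.56167230e-03, -2.92036731e-03,  9.99949945e-01,  3.92528501e-04]), 'contact_force': array([-4.38158319, 25.54576253, 74.36196276]), 'moment': array([6.0030921 , 1.01584195, 0.07496822]), 'grip_width': 0.006873196112405928}
```

View pics/v8.png

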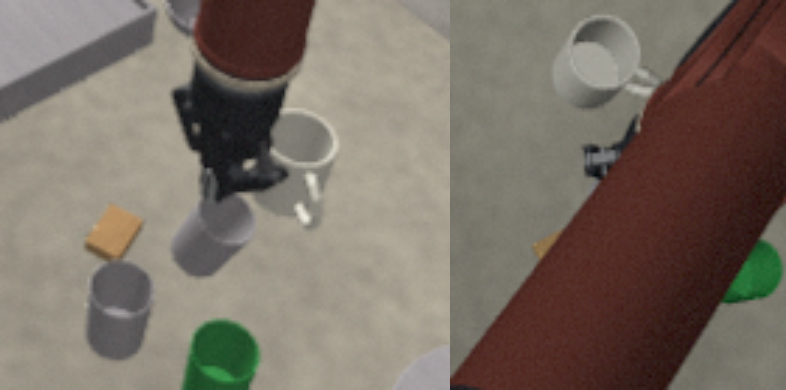

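```bash
python3 - <<'E'
from h import *
for nm,p,f in(('v6 open',(.5548,-.3995,.1196),'side1.png'),('v7',(.5577,-.4015,.157),'side2.png'),('v8',(.5684,-.3983,.054),'side3.png')):
    p=np.array(p);im=cv2.imread('pics/'+f)
    print(nm,proj('side',[p,p+[0,.04,.013],p-[0,.04,-.013],p+[0,0,.15]]).round(1).tolist())
    im=cv2.resize(im[180:320,260:390],None,fx=3,fy=3)
    for q in proj('side',[p,p+[0,.0425,.013],p-[0,.0425,-.013],p+[0,0,.1]]): cv2.circle(im,tuple(int(v) for v in (q-[260,180])*3),3,(0,255,0),-1)
    cv2.imwrite('pics/m_%s.png'%nm[:2],cv2.convertScaleAbs(im,alpha=1.6))
a,b,c=[cv2.imread('pics/m_v%d.png'%i) for i in(6,7,8)]
cv2.imwrite('pics/v9.png',cv2.resize(np.hstack([a,b,c]),(800,287)))
d=cv2.absdiff(cv2.imread('pics/side0.png'),cv2.imread('pics/side3.png')).max(2);print('mug/green change',d[215:265,335:355].max(),d[295:345,300:345].max())
E
```

```text
v6 open [[319.4, 249.3], [310.5, 235.9], [330.3, 257.0], [328.7, 209.4]]
v7 [[322.9, 240.3], [313.7, 226.7], [334.3, 247.8], [333.0, 198.0]]
v8 [[319.5, 261.6], [311.1, 248.7], [329.8, 269.3], [328.3, 225.6]]
mug/green change 154 32
```

View pics/v9.png

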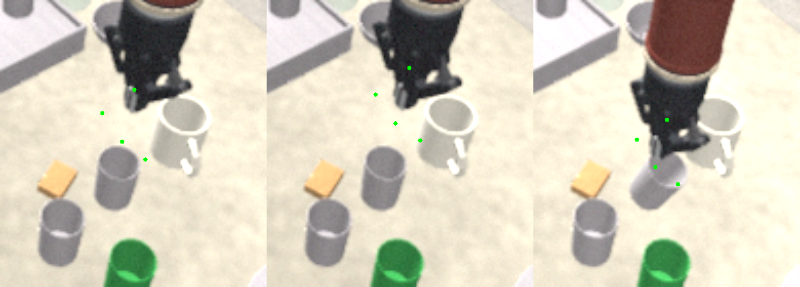

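Comparing predicted and seen fingertips explains the miss. The real tips are about 28 mm higher than the TCP reading in z, so the fingers closed over the tumbler's rim. I'll back straight up gently.

Emit:
servo_tool(
  rows="-1 0 0 -6 0 0 0; -1 0 0 -6 0 0 0; -1 0 0 -5 0 0 0; -1 0 0 -5 0 0 0; -1 0 0 -5 0 0 0; -1 0 0 -10 0 0 0; -1 0 0 -20 0 0 0; -1 0 0 -50 0 0 0; -1 0 0 0 0 0 0",
)

```text
time: 26.78
tcp_pos: [0.5601, -0.4032, 0.1542]
orientation: [0.003, 0.0, 1.0, -0.002]
contact_force: [0.1, -0.6, -0.2]
grip_width: -0.001
```

```bash
sed -i '/^print(diff/d' tum.py; python3 - <<'E'
from h import *
s=telemetry.get_state();print(s['tcp_pos'],s['contact_force'],s['grip_width'])
a=grab('side','side4.png')
im=cv2.resize(a[180:330,250:390],None,fx=4,fy=4)
p=np.array(s['tcp_pos'])
for dz in(0,.01,.02,.03,.04):
    q=proj('side',[p+[0,0,dz]])[0];cv2.circle(im,tuple(int(v) for v in (q-[250,180])*4),2,(0,255,0),-1)
cv2.imwrite('pics/v10.png',im)
E
```

```text
[ 0.56005657 -0.40322446  0.15421912] [ 0.09762785 -0.63080528 -0.15164106] -0.001003879832183459
```

View pics/v10.png

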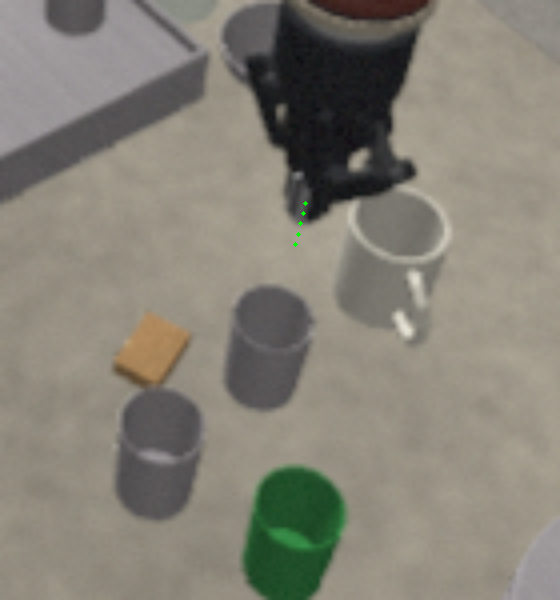

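```bash
cat > l.py <<'E'
import tum,sys;from tum import *
def reload(n,f):
    im=cv2.GaussianBlur(cv2.cvtColor(cv2.imread('pics/'+f),cv2.COLOR_BGR2GRAY).astype(np.float32),(0,0),.8)
    tum.mag[n]=cv2.GaussianBlur(np.hypot(cv2.Sobel(im,5,1,0),cv2.Sobel(im,5,0,1)),(0,0),1)
E
python3 - <<'E'
from l import *
reload('side','side4.png')
for g in((.559,-.3994),(.57,-.395),(.446,-.426)):print(loc(g,0,('side',)))
E
```

```text
(array([ 0.559 , -0.3993]), np.float64(-3.3))
(array([ 0.5591, -0.3992]), np.float64(-3.3))
(array([ 0.446, -0.426]), np.float64(-2.89))
```

Emit:
servo_tool(
  rows="1 0 0 0 0 0 0; 1 0 0 0 0 0 0; 1 0 0 0 0 0 0; 1 0 0 0 0 0 0; 1 0 0 0 0 0 0; 1 0 0 0 0 0 0",
)

```text
time: 27.58
tcp_pos: [0.5581, -0.4011, 0.1482]
orientation: [-0.0, -0.0, 1.0, -0.0]
contact_force: [-0.1, 0.1, -0.0]
grip_width: 1.0
```

Emit:
servo_tool(
  rows="1 0 0 40 0 0 0; 1 0 0 40 0 0 0; 1 0 0 30 0 0 0; 1 0 0 18 0 0 0; 1 0 0 8 0 0 0; 1 0 0 0 0 0 0",
)

```text
time: 28.32
tcp_pos: [0.5583, -0.4013, 0.0126]
orientation: [0.0, -0.0, 1.0, -0.0]
contact_force: [-0.7, 0.7, -0.3]
grip_width: 0.999
```

Emit:
servo_tool(
  rows="-1 0 0 0 0 0 0; -1 0 0 0 0 0 0; -1 0 0 0 0 0 0; -1 0 0 0 0 0 0; -1 0 0 0 0 0 0",
)

```text
time: 28.95
tcp_pos: [0.5588, -0.4015, 0.0136]
orientation: [0.001, -0.0, 1.0, -0.0]
contact_force: [-1.3, 1.3, 6.7]
grip_width: 0.644
```

Emit:
servo_tool(
  rows="-1 0 0 -20 0 0 0; -1 0 0 -50 0 0 0; -1 0 0 -50 0 0 0; -1 0 50 0 0 0 0; -1 0 60 0 0 0 0; -1 0 60 0 0 0 0; -1 -2 60 0 0 0 0; -1 -2 60 0 0 0 0; -1 0 57 0 0 0 0; -1 0 0 0 0 0 0",
)

```text
time: 30.2
tcp_pos: [0.5625, -0.0483, 0.1334]
orientation: [0.001, -0.004, 1.0, 0.001]
contact_force: [-1.1, -1.2, 0.1]
grip_width: 0.639
```

Emit:
servo_tool(
  rows="-1 0 0 40 0 0 0; -1 0 0 25 0 0 0; -1 0 0 5 0 0 0; -1 0 0 2 0 0 0; -1 0 0 0 0 0 0",
)

```text
time: 30.82
tcp_pos: [0.5628, -0.0544, 0.0614]
orientation: [0.001, 0.0, 1.0, 0.0]
contact_force: [-0.9, -0.4, -0.3]
grip_width: 0.64
```

Emit:
servo_tool(
  rows="-1 0 0 2 0 0 0; -1 0 0 0 0 0 0; 0.7 0 0 0 0 0 0; 1 0 0 0 0 0 0; 1 0 0 0 0 0 0; 1 0 0 -40 0 0 0; 1 0 0 -60 0 0 0; 1 17 -53.3 0 0 0 0; 1 17 -53.3 0 0 0 0; 1 17 -53.3 0 0 0 0; 1 17 -53.3 0 0 0 0; 1 17 -53.3 0 0 0 0",
)

```text
time: 32.33
tcp_pos: [0.4765, -0.3221, 0.1585]
orientation: [0.0, -0.0, 1.0, -0.0]
contact_force: [1.2, -0.5, -0.3]
grip_width: 1.0
```

Emit:
servo_tool(
  rows="1 17 -53.3 0 0 0 0; 1 17 -53.3 0 0 0 0; 1 0 0 0 0 0 0.15; 1 0 0 0 0 0 0.05; 1 0 0 0 0 0 0; 1 0 0 0 0 0 0",
)

```text
time: 33.08
tcp_pos: [0.4432, -0.427, 0.1582]
orientation: [-0.0, 0.099, 0.995, 0.0]
contact_force: [-0.2, -0.3, -0.5]
grip_width: 0.999
```

```bash
python3 - <<'E'
from l import *
s=telemetry.get_state();print(s['tcp_pos'],s['q'],s['orientation'])
grab('side','side5.png');reload('side','side5.png')
print(loc((.446,-.426),0,('side',)),loc((.563,-.053),.045,('side',)),loc((.632,-.047),.045,('side',)))
E
```

```text
[ 0.4432441  -0.42701462  0.15823314] [ 0.13218495  0.34003537  0.70653834  1.63947664 -0.23039952  1.24743962
  2.25679201] [-8.27155952e-06  9.89206766e-02  9.95095322e-01  1.26560334e-05]
(array([ 0.446, -0.426]), np.float64(-2.91)) (array([ 0.5632, -0.0511]), np.float64(-3.56)) (array([ 0.6304, -0.0451]), np.float64(-3.38))
```

Emit:
servo_tool(
  rows="1 0 0 40 0 0 0; 1 0 0 45 0 0 0; 1 0 0 35 0 0 0; 1 0 0 18 0 0 0; 1 0 0 8 0 0 0; 1 0 0 0 0 0 0; -1 0 0 0 0 0 0; -1 0 0 0 0 0 0; -1 0 0 0 0 0 0; -1 0 0 0 0 0 0; -1 0 0 0 0 0 0",
)

```text
time: 34.5
tcp_pos: [0.4438, -0.4277, 0.0135]
orientation: [0.001, 0.1, 0.995, -0.0]
contact_force: [-1.2, 1.0, 4.8]
grip_width: 0.645
```

Emit:
servo_tool(
  rows="-1 0 0 -20 0 0 0; -1 0 0 -50 0 0 0; -1 0 0 -50 0 0 0; -1 0 0 0 0 0 -0.1; -1 0 0 0 0 0 -0.1; -1 -7 50 0 0 0 0; -1 -7 55 0 0 0 0; -1 -7 55 0 0 0 0; -1 -7 55 0 0 0 0; -1 -7 55 0 0 0 0; -1 -7 55 0 0 0 0; -1 -7 45 0 0 0 0",
)

```text
time: 36.0
tcp_pos: [0.4924, -0.0552, 0.1339]
orientation: [0.001, -0.0, 1.0, 0.0]
contact_force: [1.1, -0.3, -0.2]
grip_width: 0.638
```

Emit:
servo_tool(
  rows="-1 0 0 0 0 0 0; -1 0 0 40 0 0 0; -1 0 0 25 0 0 0; -1 0 0 5 0 0 0; -1 0 0 2 0 0 0; -1 0 0 0 0 0 0",
)

```text
time: 36.75
tcp_pos: [0.4928, -0.0575, 0.0613]
orientation: [0.001, 0.0, 1.0, 0.0]
contact_force: [-0.4, 0.5, -0.4]
grip_width: 0.642
```

Emit:
servo_tool(
  rows="-1 0 0 2 0 0 0; -1 0 0 0 0 0 0; 0.7 0 0 0 0 0 0; 1 0 0 0 0 0 0; 1 0 0 0 0 0 0; 1 0 0 -40 0 0 0; 1 0 0 -60 0 0 0; 1 0 0 -20 0 0 0; 1 -19 53.5 0 0 0 0; 1 -20 54 0 0 0 0; 1 -20 54 0 0 0 0; 1 -20 54 0 0 0 0",
)

```text
time: 38.25
tcp_pos: [0.5715, 0.1601, 0.1783]
orientation: [0.0, -0.0, 1.0, 0.0]
contact_force: [0.0, -1.1, 0.4]
grip_width: 0.994
```

Emit:
servo_tool(
  rows="1 -20 54 0 0 0 0; 1 -20 54 0 0 0 0; 1 -20 54 0 0 0 -0.1; 1 0 0 0 0 0 0; 1 0 0 0 0 0 0",
)

```text
time: 38.88
tcp_pos: [0.631, 0.3197, 0.1776]
orientation: [-0.0, -0.05, 0.999, -0.001]
contact_force: [0.2, -0.5, 0.1]
grip_width: 1.0
```

```bash
python3 - <<'E'
from l import *
s=telemetry.get_state();print(s['tcp_pos'],s['orientation'])
im=grab('side','side6.png');grab('top','top6.png')
for n in('side','top'):reload(n,n+'6.png')
for g in((.632,-.047),(.563,-.053),(.493,-.057)):print(loc(g,.045,('side',)),loc(g,.045))
hsv=cv2.cvtColor(im,cv2.COLOR_BGR2HSV);m=cv2.inRange(hsv,(5,90,50),(20,255,255));m[:, :195]=0;m[:,240:]=0;m[150:]=0;m[:100]=0
k,l,st,ce=cv2.connectedComponentsWithStats(m);i=1+st[1:,4].argmax();print(st[i],ce[i])
# scraper silhouette fit in side view
from scipy.optimize import minimize
def model(p):
    c,s=np.cos(p[2]),np.sin(p[2]);out=np.zeros(im.shape[:2],np.uint8);S=8
    for hx,hy,z0,z1 in((.055,.015,.003,.029),(.035,.011,.029,.085)):
        P=[(p[0]+c*a*hx-s*b*hy,p[1]+s*a*hx+c*b*hy,z) for a in(1,-1) for b in(1,-1) for z in(z0,z1)]
        cv2.fillConvexPoly(out,np.int32(np.round(cv2.convexHull(proj('side',P).astype(np.float32))*16)),255,cv2.LINE_AA,4)
    return out
M=cv2.GaussianBlur((l==i).astype(np.float32),(0,0),.8)
f=lambda p:((cv2.GaussianBlur(model(p)/255.,(0,0),.8)-M)**2).sum()
for g in((.632,.32,.105),(.628,.316,.08)):
    r=minimize(f,g,method='Nelder-Mead',options=dict(initial_simplex=np.array(g)+[[0,0,0],[.006,0,0],[0,.006,0],[0,0,.06]],xatol=1e-4,fatol=.01));print('scr',r.x.round(4),r.fun)
b=cv2.resize(im[60:240,150:330],None,fx=3.2,fy=3.2);cv2.imwrite('pics/v11.png',b)
E
```

```text
[0.63101468 0.31965411 0.17763338] [-3.11538853e-04 -4.97424018e-02  9.98761841e-01 -6.16786607e-04]
(array([ 0.6304, -0.0451]), np.float64(-3.56)) (array([ 0.6283, -0.0474]), np.float64(-6.99))
(array([ 0.5627, -0.051 ]), np.float64(-3.39)) (array([ 0.561 , -0.0541]), np.float64(-6.92))
(array([ 0.495 , -0.0553]), np.float64(-4.02)) (array([ 0.4928, -0.0583]), np.float64(-7.08))
[209 122  25  25 382] [220.4921466  134.39005236]
scr [0.6361 0.3221 0.3035] 30.78157041538697
scr [0.6368 0.3223 0.2772] 30.79752988199833
```

View pics/v11.png

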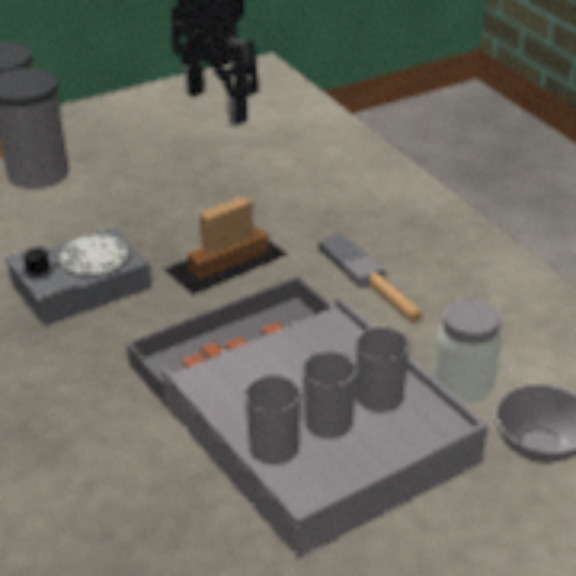

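All three tumblers stand on the board, at crop (273,420), (330,395) and (381,370). The scraper is upright on the mat and the shards are still in the trough. Now I regrip the scraper, reseat it in the middle of the mat with the mat's yaw, and release.

Emit:
servo_tool(
  rows="1 -1 0 50 0 0 0; 1 0 0 50 0 0 0; 1 0 0 35 0 0 0; 1 0 0 15 0 0 0; 1 0 0 0 0 0 0; -1 0 0 0 0 0 0; -1 0 0 0 0 0 0; -1 0 0 0 0 0 0; -1 0 0 0 0 0 0; -1 0 0 0 0 0 0; -1 0 0 0 0 0 0; -1 0 0 0 0 0 0",
)

```text
time: 40.48
tcp_pos: [0.6324, 0.3204, 0.0289]
orientation: [0.0, -0.05, 0.999, 0.0]
contact_force: [-0.8, -2.1, 6.0]
grip_width: 0.251
```

Emit:
servo_tool(
  rows="-1 0 0 -15 0 0 0; -1 0 0 -10 0 0 0; -1 0 0 0 0 0 0; -1 0 0 0 0 0 0",
)

```text
time: 40.98
tcp_pos: [0.6318, 0.3204, 0.053]
orientation: [-0.0, -0.05, 0.999, -0.0]
contact_force: [-0.6, 0.7, -1.5]
grip_width: 0.25
```

```bash
python3 - <<'E'
from h import *
s=telemetry.get_state();print(s['tcp_pos'],s['orientation'],s['contact_force'],s['grip_width'])
a=grab('side','side7.png')[110:165,190:250];b=grab('top','top7.png')[140:220,60:150]
b0=cv2.imread('pics/top6.png')[140:220,60:150];a0=cv2.imread('pics/side6.png')[110:165,190:250]
f=lambda x:cv2.convertScaleAbs(cv2.resize(x,(400,300),interpolation=cv2.INTER_CUBIC),alpha=1.8)
cv2.imwrite('pics/v12.png',np.vstack([np.hstack([f(a0),f(b0)]),np.hstack([f(a),f(b)])]))
E
```

```text
[0.63176644 0.3204164  0.05298669] [-1.71710506e-04 -5.01190634e-02  9.98743234e-01 -4.95192847e-05] [-0.58732727  0.68249822 -1.49035477] 0.24968241188633228
```

View pics/v12.png

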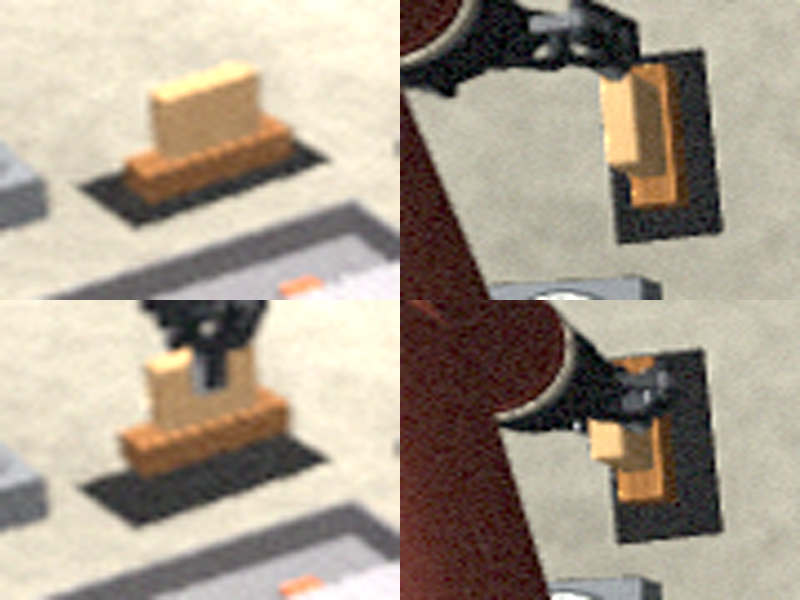

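```bash
python3 - <<'E'
from fit import *
o=[('top',123.,194.7),('top',112.2,195.5),('top',106.8,183.5),('top',112.9,183.5)]
L=[(-.055,-.015,.029),(-.055,.015,.029),(-.035,.011,.085),(-.035,-.011,.085)]
print('scr before, top',fit(L,o,[.63,.32,.1]))
f=lambda x,y:('side',190+x*60/400,110+y*55/300)
o2=[f(126,165),f(138,202),f(291,158),f(150,98),f(258,75)]
L2=[(-.055,.015,.029),(-.055,-.015,.003),(.055,-.015,.003),(-.035,.011,.085),(.035,-.011,.085)]
print('side',fit(L2,o2,[.63,.32,.1]))
o3=[f(80,187),f(138,227),f(328,158)]
print('mat side',fit([(-.075,.035,.003),(-.075,-.035,.003),(.075,-.035,.003)],o3,[.63,.32,.1]))
g=lambda x,y:('top',60+(x-400)*90/400,140+y*80/300)
print('mat top',fit([(.075,-.035,.003),(-.075,-.035,.003),(-.075,.035,.003)],[g(703,50),g(720,233),g(618,243)],[.63,.32,.1]))
E
```

```text
scr before, top (array([0.6322, 0.3177, 0.0793]), [[-0.5, -0.6], [-0.2, -0.3], [-0.6, 0.9], [1.3, 0.0]])
side (array([0.6338, 0.3145, 0.1002]), [[-1.1, -0.6], [1.4, 1.2], [0.4, 0.3], [-1.0, -1.1], [0.3, 0.0]])
mat side (array([0.634 , 0.3198, 0.1469]), [[-0.7, -0.2], [0.2, 0.3], [0.6, -0.2]])
mat top (array([0.6295, 0.3195, 0.1044]), [[0.2, -0.7], [0.4, 0.1], [-0.6, 0.6]])
```

Emit:
servo_tool(
  rows="-1 0.5 0 12 0 0 0; -1 0 0 8 0 0 0; -1 0 0 4 0 0 0; -1 0 0 0 0 0 0; -1 0 0 0 0 0 0",
)

```text
time: 41.7
tcp_pos: [0.6314, 0.3203, 0.029]
orientation: [-0.0, -0.05, 0.999, -0.0]
contact_force: [-0.5, -0.4, -1.4]
grip_width: 0.25
```

Emit:
servo_tool(
  rows="-1 0 0 1 0 0 0; -1 0 0 0 0 0 0; 0 0 0 0 0 0 0; 0.5 0 0 0 0 0 0; 1 0 0 0 0 0 0; 1 0 0 0 0 0 0; 1 0 0 -30 0 0 0; 1 0 0 -60 0 0 0; 1 0 0 -60 0 0 0; 1 0 0 0 0 0 0.1; -1 0 0 0 0 0 0; -1 0 0 0 0 0 0",
)

```text
time: 43.2
tcp_pos: [0.6308, 0.3202, 0.1769]
orientation: [-0.001, -0.001, 1.0, -0.001]
contact_force: [0.0, -0.2, 0.1]
grip_width: 0.602
```

```bash
python3 - <<'E'
from fit import *
s=telemetry.get_state();print(s['tcp_pos'],s['orientation'])
im=grab('side','side8.png');a=cv2.imread('pics/side6.png')
d=cv2.absdiff(cv2.blur(a,(3,3)),cv2.blur(im,(3,3))).max(2)
print('scraper area diff',(d[115:165,195:245]>25).sum(),d[115:165,195:245].max())
t=cv2.imread('pics/top5.png') if 0 else cv2.imread('pics/top0.png')
# drum: unwrap polar from the initial top picture and count dots per sector
c,s_=np.cos(3.1827),np.sin(3.1827);ctr=np.array([.4431,.3608])
for cam in('top',):
    g=cv2.cvtColor(cv2.imread('pics/top0.png'),cv2.COLOR_BGR2GRAY)
    o=np.array([-.022,0]);C=ctr+[c*o[0]-s_*o[1],s_*o[0]+c*o[1]]
    print('drum',C,proj('top',[np.r_[C,.045]]),'plunger',ctr+[c*.052,s_*.052],proj('top',[np.r_[ctr+[c*.052,s_*.052],.071]]))
E
```

```text
[0.63083912 0.32017907 0.1768883 ] [-8.93442068e-04 -1.21959381e-03  9.99998701e-01 -5.58099121e-04]
scraper area diff 0 9
drum [0.46508141 0.36170411] [[ 96.81736891 234.06981048]] plunger [0.39114393 0.35866302] [[ 93.37591245 260.84307323]]
```

```bash
cat > drum.py <<'E'
from h import *
def read(f,show=True):
    g=cv2.cvtColor(cv2.imread('pics/'+f),cv2.COLOR_BGR2GRAY).astype(np.float32)
    m=(g>140).astype(np.uint8);m[:200]=0;m[262:]=0;m[:,:75]=0;m[:,120:]=0
    m=cv2.morphologyEx(m,cv2.MORPH_CLOSE,np.ones((5,5)));k,l,st,ce=cv2.connectedComponentsWithStats(m)
    if k<2: print('no disc');return
    i=1+st[1:,4].argmax();h=cv2.convexHull(np.argwhere(l==i)[:,::-1].astype(np.float32));e=cv2.fitEllipse(h);print('ellipse',e)
    cx,cy=e[0];R=(e[1][0]+e[1][1])/4
    n=96;A=np.arange(n)*2*np.pi/n;D=[]   # image angle: 0 = mark (down), counter-clockwise as seen
    for a in A:
        r=np.linspace(.3,.9,15)*R;v=cv2.remap(g,(cx+r*np.sin(a)).astype(np.float32)[None],(cy+r*np.cos(a)).astype(np.float32)[None],1)[0]
        D.append((np.clip(190-v,0,None)*r).sum()/r.sum())
    D=np.array(D)
    if show: print(D.round().astype(int).tolist())
    best=[]
    for sgn in(1,-1):
        for off in np.arange(0,360,3.75):
            # sector k centre at angle off+sgn*45k
            k=np.round(sgn*(np.degrees(A)-off)/45)%8
            best.append((np.corrcoef(k,D)[0,1],sgn,off,[round(float(D[k==j].mean()),1) for j in range(8)]))
    for b in sorted(best,reverse=True)[:4]:print(b)
if __name__=='__main__':
    import sys
    read(sys.argv[1])
E
python3 drum.py top0.png
```

```text
ellipse ((95.44972229003906, 233.0533905029297), (27.699243545532227, 30.046968460083008), 37.53754425048828)
[69, 58, 77, 78, 63, 52, 57, 64, 53, 45, 49, 69, 78, 66, 63, 79, 69, 50, 43, 51, 61, 54, 45, 50, 71, 64, 57, 64, 73, 57, 44, 51, 59, 53, 44, 47, 60, 66, 61, 55, 48, 44, 52, 61, 58, 46, 44, 49, 50, 48, 49, 54, 45, 45, 53, 64, 58, 45, 42, 42, 47, 58, 53, 45, 42, 42, 45, 54, 56, 49, 44, 43, 42, 41, 42, 42, 42, 43, 49, 57, 56, 53, 63, 79, 80, 68, 74, 88, 74, 56, 57, 60, 54, 56, 65, 76]
(np.float64(0.6520383087757275), -1, np.float64(270.0), [45.6, 49.0, 50.2, 53.7, 56.2, 62.4, 63.3, 67.9])
(np.float64(0.6474940197677622), -1, np.float64(266.25), [45.1, 50.0, 50.0, 52.9, 56.6, 63.0, 63.2, 67.3])
(np.float64(0.6434386643350609), -1, np.float64(281.25), [46.4, 48.0, 50.0, 54.3, 56.9, 61.7, 62.6, 68.4])
(np.float64(0.6392379989506095), -1, np.float64(277.5), [46.7, 47.0, 50.9, 53.9, 57.5, 60.2, 64.1, 67.1])
```

Scraper unchanged after release. The drum's zero sector sits at about 275°, so 6 is at the mark (slightly past, ~6.1). I expect about five presses: 7, 0, 1, 2, 3. I'll move over the plunger with the fingers shut.

Emit:
servo_tool(
  rows="-1 30 5 0 0 0 0; -1 50 8 0 0 0 0; -1 50 8 0 0 0 0; -1 50 8 0 0 0 0; -1 50 8 0 0 0 0; -1 10 1 0 0 0 0; -1 0 0 0 0 0 0; -1 0 0 40 0 0 0; -1 0 0 40 0 0 0; -1 0 0 0 0 0 0; -1 0 0 0 0 0 0",
)

```text
time: 44.62
tcp_pos: [0.3929, 0.3584, 0.0994]
orientation: [0.0, 0.0, 1.0, 0.0]
contact_force: [-0.4, 0.2, 0.4]
grip_width: 0.003
```

```bash
python3 - <<'E'
from h import *
s=telemetry.get_state();p=np.array(s['tcp_pos']);print(p,s['contact_force'],s['grip_width'])
g=cv2.cvtColor(grab('side','side9.png'),cv2.COLOR_BGR2GRAY)
print(proj('side',[p,p+[0,0,.025],[.391,.358,.071]]).round(1))
print('\n'.join(' '.join('%3d'%v for v in r) for r in g[112:150,148:174]))
E
```

```text
[0.39294802 0.35840765 0.09940346] [-0.37108775  0.17909951  0.39580573] 0.003059790389945894
[[159.  133.8]
 [157.9 128.3]
 [159.8 140.2]]
125  95  17  22  24  30  32  30  33  46  60  65  45  32  31  61  75  74  72  71  71  66  64 101 130 140
128 101  43  22  19  27  32  25  24  27  39  47  43  27  26  60  73  77  73  68  72  68  62 102 135 136
125 120  95  62  24  19  25  19  25  17  33  36  34  27  29  65  72  75  71  71  68  70  69 113 139 137
129 127 123  90  22  14  21  25  21  18  23  25  27  26  39  64  75  75  75  70  69  74  98 128 137 138
126 127 128  96  23  20  23  20  22  17  21  23  19  16  52  73  74  77  72  72  77 103 127 135 133 137
131 132 129 117  79  35  21  24  17  18  16  22  14  22  59  76  77  74  83 102 117 128 132 136 135 139
133 135 133 132 109  56  14  19  18  23  19  21  19  34  70  94 100 117 121 131 137 136 136 140 140 142
135 131 136 134 116  72  28  27  23  19  16  34  82 108 118 123 133 138 139 140 141 140 140 141 141 140
138 134 136 139 133  98  53  40  20  15  23  53 111 139 142 142 145 141 140 139 141 141 139 139 141 139
136 137 136 136 137 109 
[... 2291 characters left out ...]
 119 114  84  33   7  16   7  22  14   5  55  79  85  99 112 129 147 161 164
136 134 134 130 106  65  81 111 111  81  32  14  20  19  17   4  28  53  84 105 113 112 108 115 139 159
133 133 133 129 112  74  63  80 101  81  57  37  24  24  29  41  52  67  95 114 114 117 110  96  96 118
127 128 129 125 115  79  57  64  88  98  78  56  49  53  52  64  67  88 109 115 117 113 116 113 107 105
132 132 130 129 126  94  56  57  79 108 111  93  85  84  91 101 100 109 116 115 113 117 114 114 123 116
130 132 134 130 127 106  72  56  58  83 115 118 113 110 114 115 111 117 116 114 115 115 111 116 117 110
126 129 129 128 129 114  82  56  54  61  82 112 117 119 117 117 117 117 118 115 113 113 113 106  94  86
```

Emit:
servo_tool(
  rows="-1 -3 0 25 0 0 0; -1 0 0 20 0 0 0; -1 0 0 6 0 0 0; -1 0 0 6 0 0 0; -1 0 0 0 0 0 0",
)

```text
time: 45.3
tcp_pos: [0.3948, 0.3586, 0.0417]
orientation: [0.0, -0.0, 1.0, 0.0]
contact_force: [0.3, -0.4, 0.1]
grip_width: 0.001
```

Emit:
servo_tool(
  rows="-1 0 0 5 0 0 0; -1 0 0 0 0 0 0",
)

```text
time: 45.55
tcp_pos: [0.3947, 0.3586, 0.0364]
orientation: [0.0, -0.0, 1.0, 0.0]
contact_force: [-0.6, 0.6, 1.4]
grip_width: 0.0
```

Emit:
servo_tool(
  rows="-1 0 0 5 0 0 0; -1 0 0 0 0 0 0",
)

```text
time: 45.8
tcp_pos: [0.3946, 0.3586, 0.0311]
orientation: [0.0, -0.0, 1.0, 0.0]
contact_force: [0.6, 1.1, 1.8]
grip_width: -0.002
```

Emit:
servo_tool(
  rows="-1 0 0 4 0 0 0; -1 0 0 0 0 0 0",
)

```text
time: 46.05
tcp_pos: [0.3946, 0.3585, 0.0271]
orientation: [0.0, -0.0, 1.0, 0.0]
contact_force: [0.9, 0.5, 3.3]
grip_width: -0.0
```

Emit:
servo_tool(
  rows="-1 0 0 3 0 0 0; -1 0 0 0 0 0 0",
)

```text
time: 46.3
tcp_pos: [0.3947, 0.3586, 0.025]
orientation: [0.0, -0.0, 1.0, 0.0]
contact_force: [-2.2, -1.4, 12.9]
grip_width: 0.001
```

Emit:
servo_tool(
  rows="-1 0 0 2 0 0 0; -1 0 0 0 0 0 0",
)

```text
time: 46.55
tcp_pos: [0.3948, 0.3587, 0.0247]
orientation: [0.0, 0.0, 1.0, 0.001]
contact_force: [-8.0, -8.6, 33.1]
grip_width: 0.002
```

Emit:
servo_tool(
  rows="-1 0 0 -10 0 0 0; -1 0 0 -14 0 0 0; -1 0 0 0 0 0 0; -1 0 0 -40 0 0 0; -1 0 0 0 0 0 0",
)

```text
time: 47.18
tcp_pos: [0.3957, 0.3595, 0.0884]
orientation: [0.001, -0.0, 1.0, 0.001]
contact_force: [-1.0, 0.9, 0.1]
grip_width: -0.003
```

```bash
python3 - <<'E'
from drum import *
print(telemetry.get_state()['tcp_pos'])
grab('top','t1.png');read('t1.png',False)
g=cv2.cvtColor(grab('side','s1.png'),cv2.COLOR_BGR2GRAY)
print('top diff around drum vs start',np.abs(g.astype(int)-cv2.imread('pics/side9.png',0))[125:160,165:200].max())
E
```

```text
[0.39567359 0.35951538 0.0883673 ]
ellipse ((95.50476837158203, 233.0725555419922), (27.736324310302734, 30.04144859313965), 38.4805793762207)
(np.float64(0.6334693934947931), -1, np.float64(307.5), [46.5, 47.8, 49.5, 55.9, 56.4, 61.2, 62.9, 72.2])
(np.float64(0.6192731019679301), -1, np.float64(311.25), [47.4, 47.6, 49.5, 55.5, 55.9, 61.9, 62.3, 72.3])
(np.float64(0.6074814651798136), -1, np.float64(303.75), [46.3, 47.9, 49.7, 56.1, 58.6, 59.4, 63.8, 69.9])
(np.float64(0.6047207842140584), -1, np.float64(318.75), [47.9, 47.1, 50.3, 54.2, 57.4, 61.0, 61.9, 72.2])
top diff around drum vs start 70
```

The drum is readable with the arm there: zero sector at ~310°, so 7 is at the mark. Four more presses are needed.

Emit:
servo_tool(
  rows="-1 0 0 30 0 0 0; -1 0 0 16 0 0 0; -1 0 0 10 0 0 0; -1 0 0 6.5 0 0 0; -1 0 0 0 0 0 0; -1 0 0 0 0 0 0",
)

```text
time: 48.02
tcp_pos: [0.3939, 0.3577, 0.0249]
orientation: [-0.001, 0.0, 1.0, -0.001]
contact_force: [-8.7, -8.5, 19.0]
grip_width: -0.001
```

Emit:
servo_tool(
  rows="-1 0 0 -10 0 0 0; -1 0 0 -14 0 0 0; -1 0 0 0 0 0 0; -1 0 0 0 0 0 0",
)

```text
time: 48.52
tcp_pos: [0.3945, 0.3584, 0.0477]
orientation: [0.0, -0.0, 1.0, 0.0]
contact_force: [-0.4, -0.7, 0.0]
grip_width: 0.0
```

```bash
python3 - <<'E'
from drum import *
print(telemetry.get_state()['tcp_pos'])
grab('top','t2.png');read('t2.png',False)
E
```

```text
[0.39452011 0.35843244 0.04769201]
ellipse ((95.51445770263672, 233.11856079101562), (27.893714904785156, 29.9444637298584), 39.73749923706055)
(np.float64(0.6564300846786967), -1, np.float64(356.25), [45.9, 46.6, 48.3, 54.2, 56.4, 58.5, 62.8, 70.1])
(np.float64(0.6534636473686192), -1, np.float64(352.5), [45.5, 46.8, 48.5, 53.6, 56.1, 60.0, 63.4, 68.6])
(np.float64(0.6461599196338276), -1, np.float64(7.5), [45.9, 46.8, 48.8, 53.4, 55.8, 60.4, 62.3, 69.5])
(np.float64(0.6431359928455025), -1, np.float64(0.0), [46.3, 46.2, 49.3, 53.1, 56.4, 59.4, 62.5, 69.7])
```

The zero sector is now at ~0°, so the drum shows 0. Three more presses, in short strokes (24 mm).

Emit:
servo_tool(
  rows="-1 0 0 10 0 0 0; -1 0 0 10 0 0 0; -1 0 0 4 0 0 0; -1 0 0 0 0 0 0; -1 0 0 0 0 0 0; -1 0 0 -10 0 0 0; -1 0 0 -14 0 0 0; -1 0 0 0 0 0 0; -1 0 0 0 0 0 0",
)

```text
time: 49.7
tcp_pos: [0.3943, 0.3582, 0.0474]
orientation: [-0.0, -0.0, 1.0, -0.0]
contact_force: [1.2, -0.4, -0.3]
grip_width: -0.004
```

```bash
python3 - <<'E'
from drum import *
grab('top','t3.png');read('t3.png',False)
E
```

```text
ellipse ((95.5193099975586, 233.070556640625), (27.751693725585938, 30.056303024291992), 39.43609619140625)
(np.float64(0.6605446027314785), -1, np.float64(45.0), [44.2, 47.7, 50.5, 53.3, 55.3, 60.4, 64.2, 66.8])
(np.float64(0.6507526948775505), -1, np.float64(48.75), [44.7, 48.2, 49.7, 53.4, 55.7, 59.8, 63.9, 67.3])
(np.float64(0.6408466755160604), -1, np.float64(52.5), [45.0, 48.3, 48.2, 54.2, 55.6, 60.5, 65.1, 65.5])
(np.float64(0.6364644362933363), -1, np.float64(56.25), [45.4, 48.8, 47.8, 55.4, 54.5, 60.1, 64.1, 67.0])
```

Emit:
servo_tool(
  rows="-1 0 0 10 0 0 0; -1 0 0 10 0 0 0; -1 0 0 4 0 0 0; -1 0 0 0 0 0 0; -1 0 0 0 0 0 0; -1 0 0 -10 0 0 0; -1 0 0 -14 0 0 0; -1 0 0 0 0 0 0; -1 0 0 0 0 0 0",
)

```text
time: 50.88
tcp_pos: [0.3943, 0.3581, 0.0474]
orientation: [-0.0, -0.0, 1.0, -0.0]
contact_force: [0.5, 0.3, -0.8]
grip_width: 0.005
```

```bash
python3 - <<'E'
from drum import *
grab('top','t4.png');read('t4.png',False)
E
```

```text
ellipse ((95.63842010498047, 233.10841369628906), (28.04056167602539, 29.91015625), 41.03317642211914)
(np.float64(0.6644057899429228), -1, np.float64(97.5), [44.8, 47.9, 50.5, 51.5, 57.2, 59.8, 62.5, 69.5])
(np.float64(0.6526200368950893), -1, np.float64(93.75), [45.8, 46.4, 50.6, 51.7, 58.1, 58.8, 64.0, 68.2])
(np.float64(0.6516861219072075), -1, np.float64(105.0), [44.6, 49.0, 49.4, 52.3, 57.1, 58.2, 60.8, 69.8])
(np.float64(0.6488757547255872), -1, np.float64(90.0), [45.5, 46.2, 51.3, 52.0, 57.5, 59.2, 63.5, 67.9])
```

It now shows 2. One more press, then retreat and final checks.

Emit:
servo_tool(
  rows="-1 0 0 10 0 0 0; -1 0 0 10 0 0 0; -1 0 0 4 0 0 0; -1 0 0 0 0 0 0; -1 0 0 0 0 0 0; -1 0 0 -10 0 0 0; -1 0 0 -14 0 0 0; -1 0 0 0 0 0 0; -1 0 0 -60 0 0 0; -1 0 0 -60 0 0 0; -1 0 0 0 0 0 0",
)

```text
time: 52.3
tcp_pos: [0.3964, 0.3603, 0.1724]
orientation: [0.003, -0.0, 1.0, 0.003]
contact_force: [0.0, 1.1, -0.2]
grip_width: -0.004
```

```bash
python3 - <<'E'
from drum import *
from l import *
s=telemetry.get_state();print(s['tcp_pos'],s['time'],s['contact_force'])
im=grab('side','s5.png');t=grab('top','t5.png');read('t5.png')
reload('side','s5.png');reload('top','t5.png')
for g in((.632,-.047),(.563,-.053),(.493,-.057)):print(loc(g,.045,('side',)),loc(g,.045))
d=lambda a,b,x0,y0,x1,y1:int((cv2.absdiff(cv2.blur(cv2.imread('pics/'+a),(3,3)),cv2.blur(cv2.imread('pics/'+b),(3,3))).max(2)[y0:y1,x0:x1]>25).sum())
print('scraper vs side6',d('side6.png','s5.png',195,115,245,165),'trough',d('side6.png','s5.png',195,150,250,185),'board',d('side6.png','s5.png',195,150,300,235))
print('top: brush/jar/bowl',d('top0.png','t5.png',125,110,305,145),'mug',d('top0.png','t5.png',345,133,392,168),'green',d('top0.png','t5.png',398,205,432,235),'matchbox',d('top0.png','t5.png',338,205,360,229),'soap',d('top0.png','t5.png',288,258,315,296))
hsv=cv2.cvtColor(t,cv2.COLOR_BGR2HSV);m=cv2.inRange(hsv,(3,140,60),(14,255,255));k,_,st,ce=cv2.connectedComponentsWithStats(m)
print([(st[i,4],ce[i].round(0).tolist()) for i in range(1,k) if st[i,4]>12 and 150<ce[i][0]<290 and 140<ce[i][1]<250])
E
```

```text
[0.39641664 0.36028446 0.17237518] 52.3 [ 0.02088279  1.06800766 -0.21019549]
ellipse ((95.63418579101562, 233.1054229736328), (28.00166130065918, 30.024572372436523), 37.78962707519531)
[69, 69, 58, 44, 45, 53, 55, 49, 43, 44, 53, 57, 47, 50, 59, 53, 43, 44, 51, 60, 51, 44, 42, 42, 47, 56, 51, 43, 42, 44, 50, 56, 47, 43, 42, 42, 41, 42, 42, 42, 43, 48, 58, 63, 54, 61, 81, 83, 74, 65, 84, 76, 61, 53, 55, 59, 53, 56, 70, 76, 63, 58, 69, 74, 59, 50, 55, 59, 47, 42, 60, 80, 79, 65, 79, 71, 47, 48, 62, 61, 47, 48, 60, 58, 55, 62, 65, 55, 48, 55, 58, 49, 44, 48, 61, 65]
(np.float64(0.6644802418195396), -1, np.float64(131.25), [44.8, 48.0, 50.1, 55.4, 55.8, 62.1, 61.3, 69.0])
(np.float64(0.6607760898810401), -1, np.float64(127.5), [44.3, 48.2, 50.2, 56.4, 55.1, 62.5, 62.1, 67.8])
(np.float64(0.6511215885596434), -1, np.float64(135.0), [45.5, 47.6, 49.9, 55.0, 56.5, 61.0, 62.0, 68.5])
(np.float64(0.6271382203568907), -1, np.float64(142.5), [46.7, 47.0, 50.4, 56.0, 54.2, 61.7, 61.9, 68.3])
(array([ 0.6303, -0.0451]), np.float64(-3.6)) (array([ 0.6283, -0.0474]), np.float64(-7.4))
(array([ 0.5627, -0.051 ]), np.float64(-3.44)) (array([ 0.561, -0.054]), np.float64(-7.34))
(array([ 0.4949, -0.0553]), np.float64(-4.1)) (array([ 0.4929, -0.0583]), np.float64(-7.51))
scraper vs side6 0 trough 0 board 0
top: brush/jar/bowl 0 mug 0 green 0 matchbox 0 soap 0
[(np.int32(43), [176.0, 184.0]), (np.int32(44), [177.0, 202.0]), (np.int32(43), [174.0, 212.0]), (np.int32(42), [177.0, 222.0])]
```

```bash
python3 -c "
from rig import workorder;print(workorder.hand_in())"
```

```text
the job is handed in; nothing more can be done
None
```

The job is done and handed in at 52 s of robot time; no verdict came back.

**What I did, in order**
1. I pushed all 4 shards over the lip into the trough with the scraper, in two passes.
2. I stood the 3 steel tumblers in a row on the cleared board. The green one was left alone.
3. The scraper was parked on its mat after the pushing. Once the tumblers were placed I gripped it again and reset it on the mat.
4. I pressed the plunger five times, and the drum went 6 → 7 → 0 → 1 → 2 → 3.

**Last checks, from both cameras**
- **Shards:** four in the trough, none on the board.
- **Tumblers:** all three upright, within about 4 mm of where I aimed them.
- **Scraper:** upright, unmoved after release, and within about 2–5 mm of the mat's centre. The two views differ by a few millimetres on this, and an early side-view fit of its angle was unreliable.
- **Drum:** sector 3 centred at the mark, matching the three tumblers.
- **Other things:** mug, jar, bowl, brush, soap, small box and green cup show no change from the first picture.

**What went wrong:** the fingertips sit about 25 mm higher than the tool position reading says. Two grasps at the second tumbler failed because of this. In the second, the closed fingers tilted it with about 75 N on the wrist, which is under the 120 N limit. It settled upright in its place, and I then gripped lower and placed it normally.

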